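Set up a length check of T-section offcuts under the work light

ROBOT

A 6-joint arm with a two-finger parallel gripper is mounted at the origin on the work surface. World frame = base frame: x ahead of the robot, y to its left, z up, the work surface at z = 0. Lengths are in m, angles in rad, forces in N, time in s.
With the tool pointing down it reaches from about 0.35 to 0.775 m from the base axis. Payload 7.3 kg.
Tool frame: the origin (TCP) lies at the very end of the fingers, on their centre line; the grasp point (between the pads) lies 19 mm behind it; z points along the fingers, y is the line along which they close (so a half turn about z gives the same grasp; the last joint's range is limited). The gripper opens to 92 mm and grips with 3 to 60 N. Pads are 19 mm wide; open, the fingers measure 130 mm over their backs; the gripper's body (75 mm by 190 mm) begins 47 mm behind the grasp point.
Start: joints at [1.086, 0.342, 1.524, -0, 1.275, -0.146], TCP at [0.174, 0.495, 0.227] pointing down, gripper open.
Joint ranges: [-2.53, 2.53], [-0.77, 2.02], [0.04, 2.7], [-1, 4.14], [0.28, 2.66], [-3.11, 3.11]. Speed limits (rad/s): [2.57, 2.57, 3.14, 3.14, 3.14, 3.14].

INTERFACE

Orientations are given as [roll, pitch, yaw] about the fixed x, y, z axes, in that order (R = Rz(yaw) Ry(pitch) Rx(roll)).
In Python, from cell import telemetry, eyes, job gives the robot as it stands.
- The arm moves only by the tool apply_moves, never from a script. Its arguments are lists of equal length, an entry for each row: "delta_pos": the shift along the world's x, y, z each as a share of 0.4 m, from -1 to 1, a list of three; "dr": the turn, a rotation vector about the world's x, y, z each as a share of 0.5 rad, from -1 to 1, a list of three; "jaw": the opening, from 0 (shut) to 1 (fully open). A call has 1 to 8 rows; each row is the pose to reach, as a shift and turn from the pose commanded when the call began; what a row does not reach only later rows make up. A row lasts 1/12 s, in which the tool goes at most 41.7 mm and 7.16 degrees, less where a joint would pass 70% of its speed; a pose out of reach is approached as far as the arm can. A call with a number of a shift or a turn outside -1 to 1 is refused whole. A call with a gripper value outside its range is refused whole. The fingers move at their own pace and stop on an object; "force" is the grip in N (left out, the last holds). Time passes only in rows, so rows that repeat a pose let the fingers close. It gives the time, the measured TCP pose, the force, the opening and the grip force at its end, in the units of the state.
- telemetry.observe(): the state, without advancing time (a new reading comes with each control period).
- eyes.read_camera(name): name is "scene" or "top" or "wrist"; returns the picture (384x512x3 uint8, red, green, blue); there is no depth.
- eyes.camera_model(name): a dict with "vertical_fov" (degrees; the focal length in pixels is half the picture's height over the tangent of half this angle, whatever the lens; pixels are square), "cx", "cy" (the principal point, pixels), "rvec" (rotation vector, rad) and "tvec" (3), from world to camera coordinates, as OpenCV has them; the wrist camera has in their place "hand_eye" (4x4, takes a point from camera to tool coordinates, whose origin is the TCP and whose axes are the flange's). Camera axes: x right, y down, z forward; pixel columns grow to the right and rows downward; lengths in m; the calibration is good to about 2 mm. A picture is of the moment at which its call begins: read the wrist's pose just before it. camera_model takes no time and is no camera call.
- job.hand_in(): hands the job in; it is judged then, once.
The state is a dict: "time": time; "qpos": joint angles; "qvel": joint speeds; "joint_efforts": joint torques, N m; "tool_pos": TCP position; "tool_rot": TCP orientation; "contact_force": force on the tool from outside, world axes, zero at the start; "torque": the same for the moment, N m; "opening": finger opening in m; "grip_force": force on a finger pad.
Only numpy, scipy, OpenCV 4.12 (cv2) and the standard library are available. Lean on these libraries where they do the work, as an engineer would, in place of code of your own. Each camera call takes 0.05 s, during which the arm holds its last target. There are 200 camera calls.

TASK

First put the brush that was left on the steel plate into the green tool tray; then lay every T-shaped aluminium offcut flange down on the plate, side by side, square to the blue fence with one end flush against it. Then lay the brass straightedge on the plate flush along the free ends of all the offcuts, so that it spans them all. Last, swivel the work light to face the middle of the plate and tilt it 30 degrees down from level; leave the jar, the can and the tape alone.

Things in the scene. Friction and masses are not known exactly. Their poses are not given: they have to be found in the camera images.
- plate: fixed dark steel inspection plate, 200 (x) x 270 (y) x 15 thick; origin at the centre of its underside. A blue fence 15 thick runs along its whole +x edge (y direction), 25 high above the plate; the fence's face, looking to -x, is at plate x = +85
- plate_mid (a point): middle of the plate's top face (15 above its origin), axes as the plate
- fence_foot (a point): middle of the line where the fence's face meets the plate's top: plate x = +85, y = 0, z = +15; axes as the plate
- tee0: loose aluminium T-section offcut (two to four of these four are present; all are alike), 100 long (x), flange 36 wide (y) x 6 thick at the bottom, web 8 thick (y) standing in the middle along the whole length up to 26 high; 0.08 to 0.16 kg. Origin at the centre of the flange's underside. Either end may go to the fence
- tee1: loose aluminium T-section offcut (two to four of these four are present; all are alike), 100 long (x), flange 36 wide (y) x 6 thick at the bottom, web 8 thick (y) standing in the middle along the whole length up to 26 high; 0.08 to 0.16 kg. Origin at the centre of the flange's underside. Either end may go to the fence
- tee2: loose aluminium T-section offcut (two to four of these four are present; all are alike), 100 long (x), flange 36 wide (y) x 6 thick at the bottom, web 8 thick (y) standing in the middle along the whole length up to 26 high; 0.08 to 0.16 kg. Origin at the centre of the flange's underside. Either end may go to the fence
- tee3: loose aluminium T-section offcut (two to four of these four are present; all are alike), 100 long (x), flange 36 wide (y) x 6 thick at the bottom, web 8 thick (y) standing in the middle along the whole length up to 26 high; 0.08 to 0.16 kg. Origin at the centre of the flange's underside. Either end may go to the fence
- straightedge: loose brass straightedge, 240 long (y) x 40 wide (x) x 8 high, 0.35 kg; on its middle an upright black grip 90 long (y) x 14 thick (x), from 8 to 62 high. Origin at the centre of its underside. Either long edge may be used
- brush: loose bench brush, lies on the plate at the start: wooden back 130 long (x) x 24 wide (y) from 18 to 36 high, on red bristles 100 x 20 x 18 high. Origin at the centre of the bristles' underside
- tray: fixed open green tool tray, 85 (x) x 165 (y) x 30 high outside, walls and floor 4 thick; origin at the centre of its underside
- light_base: fixed round foot of the work light, 110 dia, with a post; origin at the centre of its underside, the swivel axis is its z axis. The tilt axis crosses the swivel axis 170 above the origin
- light_swivel (a joint): swivel of the yellow yoke on the post, rad, counter-clockwise from above, stiff, 0 to 2.9: at 0 the lamp faces -x of light_base, at pi/2 it faces -y of light_base
- light_tilt (a joint): tilt of the lamp head in the yoke, rad, stiff, -0.7 to 1.0: 0 when the lamp shines level, positive when it shines down (the handle then leans to the side the lamp faces), negative when it shines up
- light_yoke (a point): point on the swivel axis at the height of the tilt axis (170 above the bench); its axes turn with the yoke: the lamp faces -x, the tilt axis is y
- light_handle (a point): middle of the red round handle bar (14 dia, 106 clear length, along y) on top of the lamp head, 95 from the tilt axis; axes turn with the head: y along the bar, -x where the lamp shines. Clear gap below the bar to the head 36; the black head is 34 thick (x) x 160 wide (y) x 104 high, centred on the tilt axis; yoke cheeks stand at y = +-90
- jar: bystander: closed glass jar with blue lid, 60 dia x 85; origin at the centre of its underside
- can: bystander: green spray can, 52 dia x 130; origin at the centre of its underside
- tape: bystander: roll of blue tape lying flat, 90 dia x 30, hole 68; origin at the centre of its underside
Things that resemble listed ones, but are neither listed nor needed, are in the scene too. There is more than one size of the brush; the job needs the middle-sized.

How it is judged:
By the outcome, as a careful person would: the job done as asked, in the order asked, and still so for the second after the job is handed in, with the robot touching nothing.
Of tee0, tee1, tee2, tee3 only 2 to 4 are there at a start; the rules pass over those that are not, and their reading is None.
At some moment in a run one of tee0, tee1, tee2, tee3, straightedge may be knocked a few centimetres aside while the robot is not near it.
Once in a run the grip may slacken for a moment while it holds something.
It also fails if it takes over 210 s, if anything falls off the work surface, if the arm or the gripper's body presses on something with over 40 N, if the wrist force passes 120 N, or if a joint passes its speed limit or range.

## Working session

There is one attempt and no reset: what is moved stays moved. The work goes in short steps, Python scripts to look and compute and a tool call to move; the robot and the scene stay as the last step left them, time stands still between calls to the robot, and variables do not carry over. Pictures are saved under pics/ and viewed, at most 14 in all, crops included, and the job is handed in when it is done.

Besides the shell and the picture viewer there is one more tool, called after "Call:" as name(argument=value, ...), one argument or row to a line, values as JSON. apply_moves: Moves the arm, as the interface text tells. Its arguments: {"type":"object","properties":{"delta_pos":{"type":"array"},"dr":{"type":"array"},"jaw":{"type":"array"},"force":{"type":"number"}},"required":["delta_pos","dr","jaw"]}

```bash
mkdir -p pics; ls
python3 - <<'E'
from cell import telemetry, eyes, job
import cv2
print(telemetry.observe())
for n in("scene","top","wrist"):
    im=eyes.read_camera(n); print(n,eyes.camera_model(n))
    cv2.imwrite(f"pics/{n}0.png",im[:,:,::-1])
    cv2.imwrite(f"pics/{n}0b.png",cv2.resize(im[:,:,::-1],(800,600),interpolation=cv2.INTER_CUBIC))
E
```

```text
pics
{'time': 0.0, 'qpos': array([ 1.08599970e+00,  3.42705420e-01,  1.52500147e+00, -3.92039951e-06,
        1.27537478e+00, -1.45965396e-01]), 'qvel': array([ 0.00049879, -0.0004667 , -0.00035088,  0.00254837,  0.00054257,
        0.00015539]), 'joint_efforts': array([-3.04554296e-04, -4.31236446e+01, -2.44223696e+01,  7.18862540e-02,
        5.56028215e-02, -1.12452753e-04]), 'tool_pos': array([0.17428002, 0.49481207, 0.22605936]), 'tool_rot': array([-3.14011893e+00, -2.12864951e-04,  2.80276241e+00]), 'contact_force': array([ 0.13890015,  0.34885699, -0.03075074]), 'torque': array([-0.050678  ,  0.02559405,  0.01697267]), 'grip_force': 0.0, 'opening': 0.09177271168498663}
scene {'vertical_fov': 44.96324403247826, 'cx': 250.6507768143648, 'cy': 191.04642954907726, 'rvec': array([ 2.33782875,  0.72546838, -0.2742015 ]), 'tvec': array([-0.44712208, -0.11255363,  1.58497317])}
top {'vertical_fov': 46.62318334722776, 'cx': 246.05834453385, 'cy': 199.31986624693658, 'rvec': array([ 2.1333666 , -2.17465182,  0.1307442 ]), 'tvec': array([0.03839254, 0.57548838, 1.54587784])}
wrist {'vertical_fov': 59.76761136162632, 'cx': 254.3026786408026, 'cy': 194.3980208361017, 'hand_eye': array([[-8.61384151e-04, -9.52353511e-01, -3.04995162e-01,
         8.32956544e-02],
       [ 9.99999607e-01, -8.84960245e-04, -6.09479038e-05,
         1.56410096e-04],
       [-2.11864643e-04, -3.04995094e-01,  9.52353898e-01,
        -1.58378362e-01],
       [ 0.00000000e+00,  0.00000000e+00,  0.00000000e+00,
         1.00000000e+00]])}
```

View pics/top0b.png

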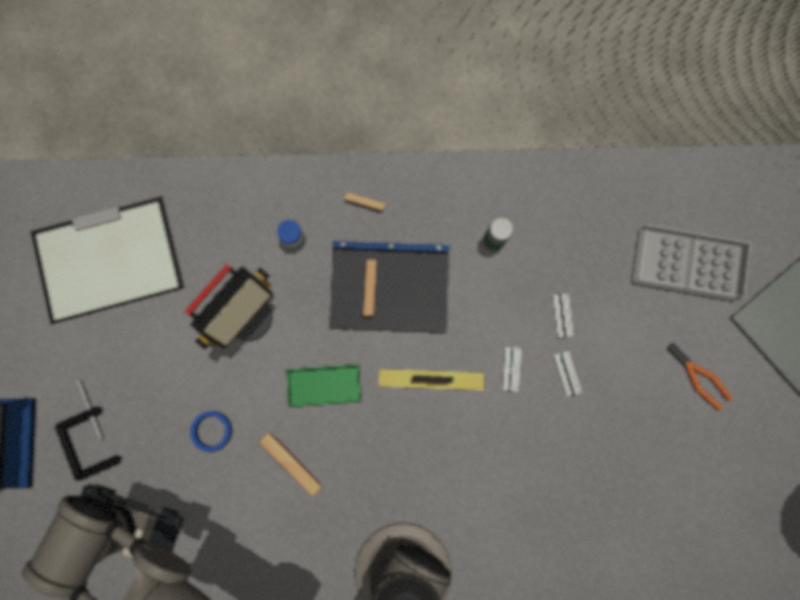

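View pics/scene0b.png

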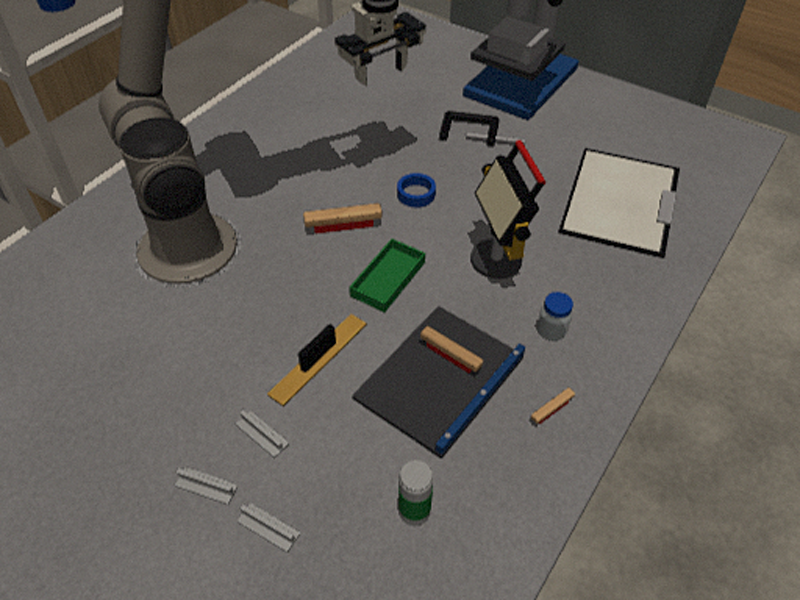

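```bash
cat > h.py <<'E'
import numpy as np, cv2
from scipy.spatial.transform import Rotation as Ro
from cell import telemetry, eyes, job
def cam(n):
    m=eyes.camera_model(n); f=192/np.tan(np.radians(m["vertical_fov"])/2)
    if n=="wrist":
        s=telemetry.observe(); T=np.eye(4); T[:3,:3]=Ro.from_euler("xyz",s["tool_rot"]).as_matrix(); T[:3,3]=s["tool_pos"]
        C=T@m["hand_eye"]; R=C[:3,:3]; o=C[:3,3]
    else:
        R=Ro.from_rotvec(m["rvec"]).as_matrix().T; o=-R@m["tvec"]
    return R,o,f,m["cx"],m["cy"]
def unp(c,px,z):
    R,o,f,cx,cy=c; px=np.atleast_2d(px).astype(float)
    d=np.c_[(px[:,0]-cx)/f,(px[:,1]-cy)/f,np.ones(len(px))]@R.T
    return o+d*((z-o[2])/d[:,2])[:,None]
def prj(c,P):
    R,o,f,cx,cy=c; q=(np.atleast_2d(P)-o)@R
    return np.c_[q[:,0]/q[:,2]*f+cx,q[:,1]/q[:,2]*f+cy]
def st():
    s=telemetry.observe()
    for k in("time","tool_pos","tool_rot","contact_force","opening","grip_force"): print(k,np.round(s[k],4))
def shot(n,name,crop=None,k=1):
    c=cam(n); im=eyes.read_camera(n); np.savez(f"pics/{name}.npz",im=im,**dict(zip("Rofxy",c)))
    b=im[:,:,::-1]
    if crop: x0,y0,x1,y1=crop; b=b[y0:y1,x0:x1]
    cv2.imwrite(f"pics/{name}.png",cv2.resize(b,None,fx=k,fy=k,interpolation=cv2.INTER_CUBIC)); return c
def ld(name):
    d=np.load(f"pics/{name}.npz"); return tuple(d[k] for k in "Rofxy")
E
python3 - <<'E'
from h import *
shot("top","t1",(115,125,380,320),3)
E
```

```text
(no output)
```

View pics/t1.png

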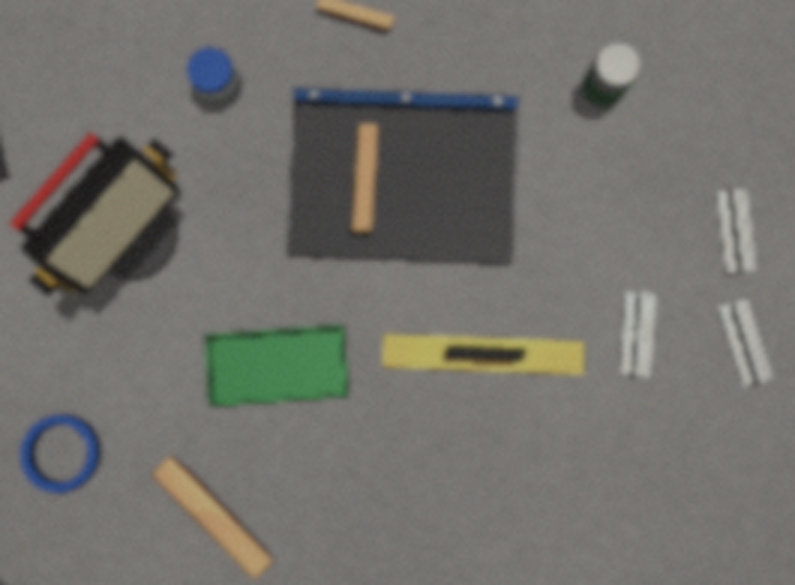

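Run:
```python
from h import *
c=ld("t1"); print("cam",c[1])
def L(n,z,pts):
    p=np.array(pts)+.5; p=p/3-.5+np.array([115,125]); P=unp(c,p,z)[:,:2]
    print(n,"ctr",P.mean(0).round(4)); print((P*1000).round(0).tolist(), "sides",np.linalg.norm(np.roll(P,-1,0)-P,axis=1).round(3))
L("plate",.015,[(289,256),(511,264)])
L("fence top far",.040,[(295,88),(518,96)])
L("fence face",.04,[(294,102),(517,109)])
L("brush",.051,[(358,123),(378,123),(372,232),(351,231)])
L("tray",.03,[(205,334),(346,326),(349,395),(210,405)])
L("se",.008,[(383,334),(585,342),(583,375),(381,367)])
L("grip",.062,[(445,347),(525,349)])
L("teeA",.006,[(718,190),(747,189),(756,270),(730,273)])
L("teeB",.006,[(625,292),(656,292),(650,377),(621,376)])
L("teeC",.006,[(721,306),(749,299),(773,377),(745,386)])
L("bigbrush",.05,[(153,470),(169,455),(272,561),(257,578)])
L("handle",.25,[(93,138),(18,224)])
L("jar",.085,[(210,70)]);L("can",.13,[(618,65)])
```

```text
cam [0.37723973 0.02175722 1.6061183 ]
plate ctr [0.5353 0.0214]
[[543.0, 154.0], [528.0, -111.0]] sides [0.266 0.266]
fence top far ctr [0.7344 0.0097]
[[742.0, 143.0], [727.0, -123.0]] sides [0.267 0.267]
fence face ctr [0.718  0.0113]
[[725.0, 144.0], [711.0, -122.0]] sides [0.266 0.266]
brush ctr [0.6307 0.0609]
[[696.0, 68.0], [695.0, 44.0], [565.0, 53.0], [567.0, 78.0]] sides [0.024 0.13  0.025 0.129]
tray ctr [0.4129 0.1674]
[[451.0, 253.0], [457.0, 86.0], [376.0, 84.0], [368.0, 247.0]] sides [0.166 0.081 0.163 0.083]
se ctr [ 0.4211 -0.0752]
[[448.0, 43.0], [434.0, -197.0], [395.0, -193.0], [409.0, 46.0]] sides [0.241 0.039 0.24  0.039]
grip ctr [ 0.427  -0.0745]
[[429.0, -29.0], [425.0, -120.0]] sides [0.092 0.092]
teeA ctr [ 0.5641 -0.386 ]
[[614.0, -365.0], [614.0, -400.0], [516.0, -405.0], [513.0, -374.0]] sides [0.035 0.099 0.031 0.101]
teeB ctr [ 0.4419 -0.2609]
[[492.0, -247.0], [492.0, -284.0], [391.0, -273.0], [393.0, -239.0]] sides [0.037 0.102 0.034 0.1  ]
teeC ctr [ 0.4302 -0.3901]
[[473.0, -361.0], [481.0, -395.0], [388.0, -419.0], [378.0, -385.0]] sides [0.035 0.096 0.035 0.098]
bigbrush ctr [0.2424 0.2412]
[[295.0, 309.0], [312.0, 291.0], [191.0, 174.0], [172.0, 191.0]] sides [0.025 0.169 0.025 0.171]
handle ctr [0.6006 0.3738]
[[645.0, 336.0], [557.0, 412.0]] sides [0.116 0.116]
jar ctr [0.7549 0.2383]
[[755.0, 238.0]] sides [0.]
can ctr [ 0.7402 -0.229 ]
[[740.0, -229.0]] sides [0.]
```

Call:
apply_moves(
  delta_pos=[
    [0.22,-0.5,0.1],
    [0.22,-0.5,0.1],
    [0.22,-0.5,0.1],
    [0.22,-0.5,0.1],
    [0.22,-0.5,0.1],
    [0.22,-0.5,0.1],
    [0.22,-0.5,0.1],
    [0.22,-0.5,0.1],
  ],
  dr=[
    [0,0,0.27],
    [0,0,0.27],
    [0,0,0.27],
    [0,0,0.27],
    [0,0,0.27],
    [0,0,0.27],
    [0,0,0.27],
    [0,0,0.27],
  ],
  jaw=[1,1,1,1,1,1,1,1],
  force=25,
)

```text
time: 0.87
tool_pos: [0.2628, 0.2949, 0.267]
tool_rot: [3.141, 0.0, 2.935]
contact_force: [-0.3, -0.1, -0.4]
opening: 0.0916
grip_force: 0.0
```

Call:
apply_moves(
  delta_pos=[
    [0.22,-0.5,0.1],
    [0.22,-0.5,0.1],
    [0.22,-0.5,0.1],
    [0.22,-0.5,0.1],
    [0.22,-0.5,0.1],
    [0.22,-0.5,0.1],
    [0.22,-0.5,0.1],
    [0.22,-0.5,0.1],
  ],
  dr=[
    [0,0,0.27],
    [0,0,0.27],
    [0,0,0.27],
    [0,0,0.27],
    [0,0,0.27],
    [0,0,0.27],
    [0,0,0.27],
    [0,0,0.27],
  ],
  jaw=[1,1,1,1,1,1,1,1],
)

```text
time: 1.53
tool_pos: [0.3509, 0.0955, 0.3064]
tool_rot: [3.141, -0.001, 3.071]
contact_force: [-0.0, 0.3, -0.1]
opening: 0.0919
grip_force: 0.0
```

Call:
apply_moves(
  delta_pos=[
    [0.7,-0.085,-0.4],
    [0.7,-0.085,-0.4],
    [0.7,-0.085,-0.4],
    [0.7,-0.085,-0.4],
    [0.7,-0.085,-0.4],
    [0.7,-0.085,-0.4],
    [0.7,-0.085,-0.4],
    [0.7,-0.085,-0.4],
  ],
  dr=[
    [0,0,0],
    [0,0,0],
    [0,0,0],
    [0,0,0],
    [0,0,0],
    [0,0,0],
    [0,0,0],
    [0,0,0],
  ],
  jaw=[1,1,1,1,1,1,1,1],
)

```text
time: 2.2
tool_pos: [0.6316, 0.0642, 0.1434]
tool_rot: [3.141, -0.003, 3.075]
contact_force: [0.4, -0.0, 0.7]
opening: 0.0925
grip_force: 0.0
```

Run:
```python
from h import *
st(); shot("wrist","w1",None,1.5)
```

```text
time 2.2
tool_pos [0.6316 0.0642 0.1434]
tool_rot [ 3.1410e+00 -2.8000e-03  3.0754e+00]
contact_force [ 0.4377 -0.017   0.7066]
opening 0.0925
grip_force 0.0
```

View pics/w1.png

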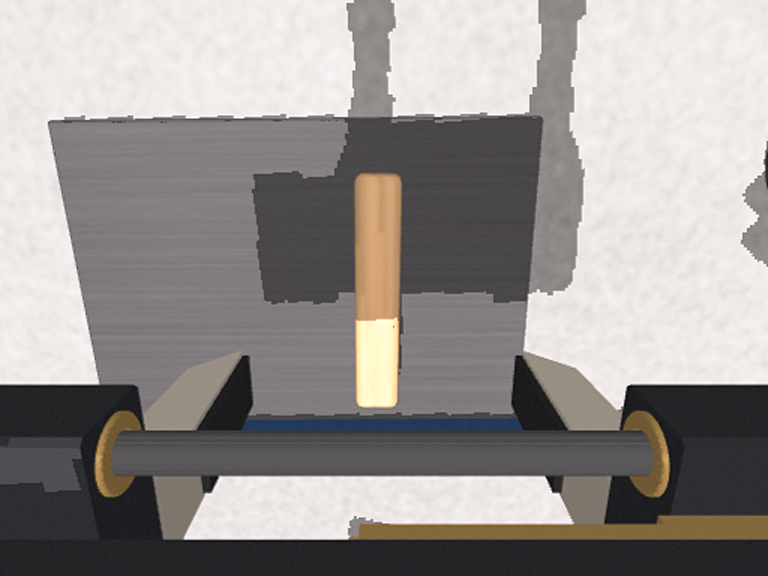

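Run:
```python
from h import *
c=ld("w1"); g=lambda p,z:unp(c,(np.array(p)+.5)/1.5-.5,z).round(4)[:,:2].tolist()
print("brush",g([(355,176),(402,176),(397,405),(356,405)],.051), np.mean(g([(355,176),(402,176),(397,405),(356,405)],.051),0))
print("plate",g([(50,121),(542,117)],.015)); print("fence foot",g([(246,417),(519,414)],.015))
```

```text
brush [[0.5682, 0.0556], [0.5698, 0.0785], [0.6961, 0.0688], [0.6945, 0.0456]] [0.63215  0.062125]
plate [[0.5309, -0.1089], [0.5467, 0.1571]]
fence foot [[0.7194, -0.0302], [0.7292, 0.1475]]
```

Call:
apply_moves(
  delta_pos=[
    [0,-0.005,-0.1],
    [0,-0.005,-0.2],
    [0,-0.005,-0.296],
    [0,-0.005,-0.296],
    [0,-0.005,-0.296],
    [0,-0.005,-0.296],
    [0,-0.005,-0.296],
    [0,-0.005,-0.296],
  ],
  dr=[
    [0,0,0],
    [0,0,0],
    [0,0,0],
    [0,0,0],
    [0,0,0],
    [0,0,0],
    [0,0,0],
    [0,0,0],
  ],
  jaw=[0.6,0.6,0.6,0.6,0.4,0.1,0.1,0.1],
)

```text
time: 2.92
tool_pos: [0.6321, 0.0597, 0.0313]
tool_rot: [3.141, 0.005, 3.073]
contact_force: [-0.7, -0.4, 0.2]
opening: 0.0431
grip_force: 0.0
```

Call:
apply_moves(
  delta_pos=[
    [0,0,0],
    [0,0,0],
    [0,0,0],
    [0,0,0],
    [0,0,0.1],
    [0,0,0.2],
    [0,0,0.3],
    [0,0,0.3],
  ],
  dr=[
    [0,0,0],
    [0,0,0],
    [0,0,0],
    [0,0,0],
    [0,0,0],
    [0,0,0],
    [0,0,0],
    [0,0,0],
  ],
  jaw=[0.1,0.1,0.1,0.1,0.1,0.1,0.1,0.1],
)

```text
time: 3.58
tool_pos: [0.6346, 0.059, 0.1573]
tool_rot: [3.141, 0.015, 3.073]
contact_force: [0.4, 0.1, 0.3]
opening: 0.024
grip_force: 25.0
```

Call:
apply_moves(
  delta_pos=[
    [-0.1,0,0],
    [-0.2,0,0],
    [-0.3,0,0],
    [-0.4,0,0],
    [-0.5,0.0,0],
    [-0.555,0.0,0],
    [-0.555,0,0],
    [-0.555,0,0],
  ],
  dr=[
    [0,0,-0.2],
    [0,0,-0.4],
    [0,0,-0.6],
    [0,0,-0.8],
    [0,0,-0.973],
    [0,0,-0.973],
    [0,0,-0.973],
    [0,0,-0.973],
  ],
  jaw=[0.1,0.1,0.1,0.1,0.1,0.1,0.1,0.1],
)

```text
time: 4.25
tool_pos: [0.4082, 0.0591, 0.1487]
tool_rot: [3.141, 0.001, 2.586]
contact_force: [0.0, 1.4, -0.0]
opening: 0.0238
grip_force: 25.0
```

Call:
apply_moves(
  delta_pos=[
    [0,0.1,0],
    [0,0.2,0],
    [0,0.27,0],
    [0,0.27,0],
    [0,0.27,0],
    [0,0.27,0],
    [0,0.27,0],
    [0,0.27,0],
  ],
  dr=[
    [0,0,-0.2],
    [0,0,-0.4],
    [0,0,-0.6],
    [0,0,-0.8],
    [0,0,-0.973],
    [0,0,-0.973],
    [0,0,-0.973],
    [0,0,-0.973],
  ],
  jaw=[0.1,0.1,0.1,0.1,0.1,0.1,0.1,0.1],
)

```text
time: 4.92
tool_pos: [0.4092, 0.167, 0.1482]
tool_rot: [3.141, 0.0, 2.102]
contact_force: [0.1, -0.3, -0.7]
opening: 0.0235
grip_force: 25.0
```

Call:
apply_moves(
  delta_pos=[
    [0,0,0],
    [0,0,0],
    [0,0,0],
    [0,0,0],
    [0,0,0],
    [0,0,0],
    [0,0,0],
    [0,0,0],
  ],
  dr=[
    [0,0,-0.2],
    [0,0,-0.4],
    [0,0,-0.6],
    [0,0,-0.8],
    [0,0,-0.973],
    [0,0,-0.973],
    [0,0,-0.973],
    [0,0,-0.973],
  ],
  jaw=[0.1,0.1,0.1,0.1,0.1,0.1,0.1,0.1],
)

```text
time: 5.58
tool_pos: [0.4087, 0.1669, 0.1484]
tool_rot: [3.141, 0.0, 1.616]
contact_force: [-0.3, 0.3, -0.6]
opening: 0.024
grip_force: 25.0
```

Call:
apply_moves(
  delta_pos=[
    [0.01,0,-0.1],
    [0.01,0,-0.2],
    [0.01,0,-0.29],
    [0.01,0,-0.32],
    [0.01,0,-0.325],
    [0.01,0,-0.325],
    [0.01,0,-0.325],
    [0.01,0,-0.325],
  ],
  dr=[
    [0,0,0],
    [0,0,0],
    [0,0,0],
    [0,0,0],
    [0,0,0],
    [0,0,0],
    [0,0,0],
    [0,0,0],
  ],
  jaw=[0.1,0.1,0.1,0.1,0.1,0.1,0.1,0.1],
)

```text
time: 6.25
tool_pos: [0.4131, 0.1673, 0.0189]
tool_rot: [3.14, -0.0, 1.614]
contact_force: [-0.6, -0.2, -0.4]
opening: 0.0237
grip_force: 25.0
```

Call:
apply_moves(
  delta_pos=[
    [0,0,0],
    [0,0,0],
    [0,0,0],
    [0,0,0],
    [0,0,0.05],
    [0,0,0.15],
    [0,0,0.25],
    [0,0,0.4],
  ],
  dr=[
    [0,0,0],
    [0,0,0],
    [0,0,0],
    [0,0,0],
    [0,0,0],
    [0,0,0],
    [0,0,0],
    [0,0,0],
  ],
  jaw=[0.32,0.32,0.32,0.32,0.32,0.32,0.32,0.32],
)

```text
time: 6.92
tool_pos: [0.4117, 0.167, 0.1614]
tool_rot: [-3.14, 0.0, 1.613]
contact_force: [1.9, 1.4, -0.0]
opening: 0.0295
grip_force: 0.0
```

Run:
```python
from h import *
st(); shot("top","t2",(115,125,380,320),3)
```

```text
time 6.9167
tool_pos [0.4117 0.167  0.1614]
tool_rot [-3.1401e+00  3.0000e-04  1.6133e+00]
contact_force [ 1.8655  1.3593 -0.0067]
opening 0.0295
grip_force 0.0
```

View pics/t2.png

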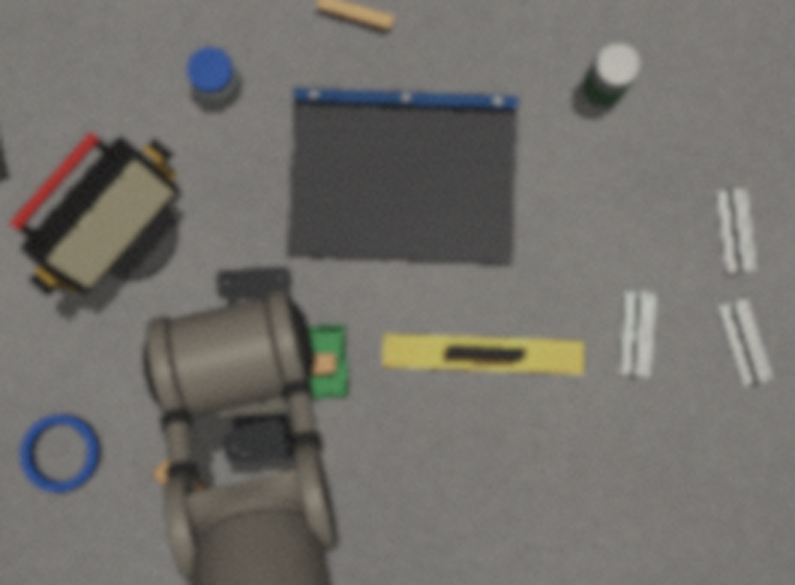

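Call:
apply_moves(
  delta_pos=[
    [0.025,-0.08,0.05],
    [0.025,-0.16,0.1],
    [0.025,-0.24,0.15],
    [0.025,-0.32,0.2],
    [0.025,-0.4,0.2],
    [0.025,-0.4,0.2],
    [0.025,-0.4,0.2],
    [0.025,-0.4,0.2],
  ],
  dr=[
    [0,0,0.2],
    [0,0,0.4],
    [0,0,0.6],
    [0,0,0.8],
    [0,0,0.96],
    [0,0,0.96],
    [0,0,0.96],
    [0,0,0.96],
  ],
  jaw=[1,1,1,1,1,1,1,1],
)

```text
time: 7.63
tool_pos: [0.4221, 0.0075, 0.2397]
tool_rot: [-3.141, -0.001, 2.091]
contact_force: [0.4, -0.1, 0.2]
opening: 0.078
grip_force: 0.0
```

Call:
apply_moves(
  delta_pos=[
    [0.025,-0.08,0],
    [0.025,-0.16,0],
    [0.025,-0.24,0],
    [0.025,-0.32,0],
    [0.025,-0.4,0],
    [0.025,-0.4,0],
    [0.025,-0.4,0],
    [0.025,-0.4,0],
  ],
  dr=[
    [0,0,0.2],
    [0,0,0.4],
    [0,0,0.6],
    [0,0,0.8],
    [0,0,0.96],
    [0,0,0.96],
    [0,0,0.96],
    [0,0,0.96],
  ],
  jaw=[1,1,1,1,1,1,1,1],
)

```text
time: 8.3
tool_pos: [0.4325, -0.1513, 0.2395]
tool_rot: [3.141, -0.002, 2.573]
contact_force: [0.3, 1.3, -0.2]
opening: 0.0918
grip_force: 0.0
```

Call:
apply_moves(
  delta_pos=[
    [0.1,-0.08,0],
    [0.15,-0.16,0],
    [0.15,-0.24,0],
    [0.15,-0.32,0],
    [0.15,-0.4,0],
    [0.15,-0.44,0],
    [0.15,-0.44,0],
    [0.15,-0.44,0],
  ],
  dr=[
    [0,0,0.2],
    [0,0,0.4],
    [0,0,0.6],
    [0,0,0.8],
    [0,0,0.96],
    [0,0,0.96],
    [0,0,0.96],
    [0,0,0.96],
  ],
  jaw=[1,1,1,1,1,1,1,1],
)

```text
time: 8.97
tool_pos: [0.493, -0.3273, 0.2395]
tool_rot: [3.14, -0.001, 3.053]
contact_force: [0.5, 0.7, 0.2]
opening: 0.0914
grip_force: 0.0
```

Run:
```python
from h import *
st(); shot("wrist","w2",None,1.5)
```

```text
time 8.9667
tool_pos [ 0.493  -0.3273  0.2395]
tool_rot [ 3.1402e+00 -7.0000e-04  3.0529e+00]
contact_force [0.5245 0.7305 0.2337]
opening 0.0914
grip_force 0.0
```

View pics/w2.png

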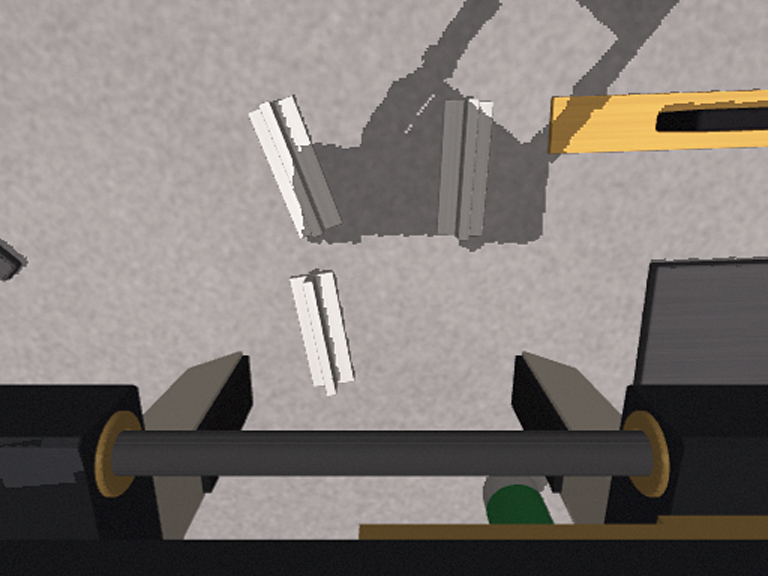

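Run:
```python
from h import *
c=ld("w2")
def g(n,p,z):
    P=unp(c,(np.array(p)+.5)/1.5-.5,z)[:,:2]; a=(P[2]+P[3]-P[0]-P[1])/2
    print(n,P.mean(0).round(4),"yaw",np.arctan2(a[1],a[0]).round(3),np.linalg.norm(a).round(3))
g("B",[(446,100),(493,100),(483,237),(438,234)],.006)
g("C",[(249,113),(294,95),(342,222),(301,238)],.006)
g("A",[(290,278),(333,271),(354,379),(312,386)],.006)
```

```text
B [ 0.4439 -0.2588] yaw -0.107 0.1
C [ 0.4317 -0.3858] yaw 0.253 0.099
A [ 0.5644 -0.3831] yaw 0.058 0.099
```

Call:
apply_moves(
  delta_pos=[
    [-0.05,0.06,-0.08],
    [-0.1,0.12,-0.16],
    [-0.125,0.168,-0.26],
    [-0.125,0.168,-0.36],
    [-0.125,0.168,-0.46],
    [-0.125,0.168,-0.53],
    [-0.125,0.168,-0.55],
    [-0.125,0.168,-0.55],
  ],
  dr=[
    [0,0,-0.03],
    [0,0,-0.03],
    [0,0,-0.03],
    [0,0,-0.03],
    [0,0,-0.03],
    [0,0,-0.03],
    [0,0,-0.03],
    [0,0,-0.03],
  ],
  jaw=[0.7,0.7,0.7,0.7,0.7,0.7,0.7,0.7],
)

```text
time: 9.68
tool_pos: [0.4416, -0.2591, 0.0186]
tool_rot: [3.139, -0.004, 3.04]
contact_force: [-0.6, 0.9, 0.1]
opening: 0.0639
grip_force: 0.0
```

```bash
python3 -c "
from h import *
st()"
```

```text
time 9.6833
tool_pos [ 0.4416 -0.2591  0.0186]
tool_rot [ 3.1386 -0.004   3.0397]
contact_force [-0.5822  0.8683  0.1001]
opening 0.0639
grip_force 0.0
```

Call:
apply_moves(
  delta_pos=[
    [0,0,-0.024],
    [0,0,-0.024],
    [0,0,-0.024],
    [0,0,-0.024],
    [0,0,-0.024],
    [0,0,-0.024],
    [0,0,-0.024],
    [0,0,-0.024],
  ],
  dr=[
    [0,0,0],
    [0,0,0],
    [0,0,0],
    [0,0,0],
    [0,0,0],
    [0,0,0],
    [0,0,0],
    [0,0,0],
  ],
  jaw=[0.7,0.4,0.2,0,0,0,0,0],
  force=35,
)

```text
time: 10.35
tool_pos: [0.4425, -0.2618, 0.0107]
tool_rot: [-3.141, 0.0, 3.038]
contact_force: [-0.3, 1.0, 0.7]
opening: 0.0221
grip_force: 0.0
```

Call:
apply_moves(
  delta_pos=[
    [0,0,0],
    [0,0,0],
    [0,0,0],
    [0,0,0.05],
    [0,0,0.13],
    [0,0,0.2],
    [0,0,0.2],
    [0,0,0.2],
  ],
  dr=[
    [0,0,0],
    [0,0,0],
    [0,0,0],
    [0,0,0],
    [0,0,0],
    [0,0,0],
    [0,0,0],
    [0,0,0],
  ],
  jaw=[0,0,0,0,0,0,0,0],
)

```text
time: 11.02
tool_pos: [0.4432, -0.2622, 0.0916]
tool_rot: [-3.14, 0.003, 3.038]
contact_force: [-0.2, 0.1, -0.8]
opening: 0.0078
grip_force: 35.0
```

Call:
apply_moves(
  delta_pos=[
    [0.05,0.07,0.1],
    [0.1,0.14,0.1],
    [0.15,0.21,0.1],
    [0.2,0.28,0.1],
    [0.25,0.36,0.1],
    [0.27,0.39,0.1],
    [0.27,0.39,0.1],
    [0.27,0.39,0.1],
  ],
  dr=[
    [0,0,0.09],
    [0,0,0.09],
    [0,0,0.09],
    [0,0,0.09],
    [0,0,0.09],
    [0,0,0.09],
    [0,0,0.09],
    [0,0,0.09],
  ],
  jaw=[0,0,0,0,0,0,0,0],
)

```text
time: 11.68
tool_pos: [0.5498, -0.1047, 0.1286]
tool_rot: [3.141, -0.003, 3.085]
contact_force: [0.5, -0.6, -1.6]
opening: 0.0078
grip_force: 35.0
```

Call:
apply_moves(
  delta_pos=[
    [0.05,0.07,0],
    [0.1,0.14,0],
    [0.15,0.21,0],
    [0.2,0.28,0],
    [0.25,0.36,-0.05],
    [0.27,0.395,-0.15],
    [0.27,0.395,-0.2],
    [0.27,0.395,-0.2],
  ],
  dr=[
    [0,0,0],
    [0,0,0],
    [0,0,0],
    [0,0,0],
    [0,0,0],
    [0,0,0],
    [0,0,0],
    [0,0,0],
  ],
  jaw=[0,0,0,0,0,0,0,0],
)

```text
time: 12.35
tool_pos: [0.6542, 0.0521, 0.0433]
tool_rot: [-3.141, -0.013, 3.084]
contact_force: [-1.4, 0.8, -1.7]
opening: 0.0078
grip_force: 35.0
```

Run:
```python
from h import *
st(); shot("wrist","w3",None,1.5)
```

```text
time 12.35
tool_pos [0.6542 0.0521 0.0433]
tool_rot [-3.1411 -0.0126  3.0836]
contact_force [-1.4234  0.7762 -1.7483]
opening 0.0078
grip_force 34.9997
```

View pics/w3.png

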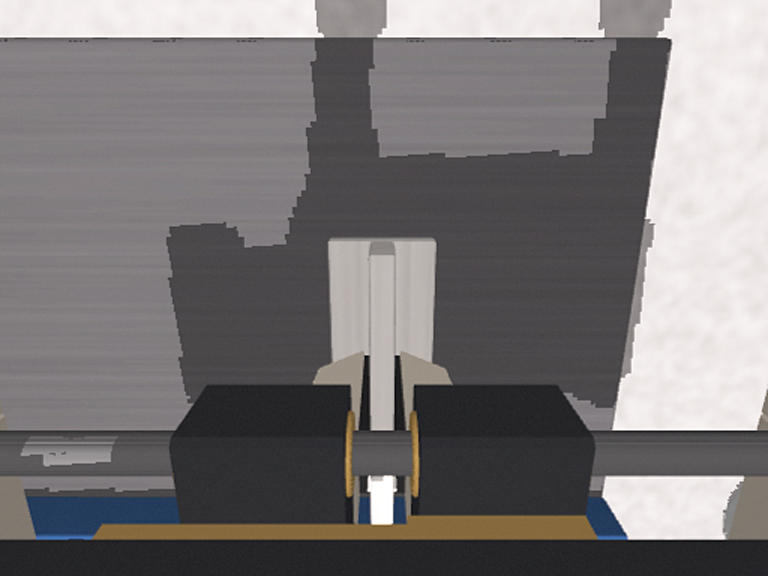

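Call:
apply_moves(
  delta_pos=[
    [0,0,-0.02],
    [0,0,-0.04],
    [0,0,-0.0445],
    [0,0,-0.0445],
    [0.02,-0.001,-0.0445],
    [0.035,-0.002,-0.0445],
    [0.035,-0.002,-0.0445],
    [0.035,-0.002,-0.0445],
  ],
  dr=[
    [0,0,0],
    [0,0,0],
    [0,0,0],
    [0,0,0],
    [0,0,0],
    [0,0,0],
    [0,0,0],
    [0,0,0],
  ],
  jaw=[0,0,0,0,0,0,0,0],
)

```text
time: 13.07
tool_pos: [0.6729, 0.0514, 0.0331]
tool_rot: [3.141, 0.001, 3.083]
contact_force: [-0.6, 0.0, -1.1]
opening: 0.0075
grip_force: 35.0
```

Call:
apply_moves(
  delta_pos=[
    [0.0,0,0],
    [0,0,0],
    [0.004,0,0],
    [0.007,0,0],
    [0.01,-0.0005,0],
    [0.013,-0.0005,0],
    [0.016,-0.001,0],
    [0.016,-0.001,0],
  ],
  dr=[
    [0,0,0],
    [0,0,0],
    [0,0,0],
    [0,0,0],
    [0,0,0],
    [0,0,0],
    [0,0,0],
    [0,0,0],
  ],
  jaw=[0,0,0,0,0,0,0,0],
  force=10,
)

```text
time: 13.73
tool_pos: [0.6747, 0.0516, 0.0315]
tool_rot: [-3.141, -0.01, 3.084]
contact_force: [-14.0, 0.2, 4.0]
opening: 0.0077
grip_force: 10.0
```

Call:
apply_moves(
  delta_pos=[
    [-0.004,0,0],
    [-0.007,0,0],
    [-0.007,0,0],
    [-0.007,0,0],
    [-0.007,0,0],
  ],
  dr=[
    [0,0,0],
    [0,0,0],
    [0,0,0],
    [0,0,0],
    [0,0,0],
  ],
  jaw=[0,0,0,0,0],
)

```text
time: 14.15
tool_pos: [0.6748, 0.0515, 0.032]
tool_rot: [3.141, -0.003, 3.083]
contact_force: [-5.9, 1.2, -1.7]
opening: 0.0079
grip_force: 10.0
```

Run:
```python
from h import *
st()
```

```text
time 14.15
tool_pos [0.6748 0.0515 0.032 ]
tool_rot [ 3.1414 -0.0034  3.0834]
contact_force [-5.8668  1.2229 -1.7117]
opening 0.0079
grip_force 9.9999
```

Call:
apply_moves(
  delta_pos=[
    [-0.003,0,-0.004],
    [-0.003,0,-0.008],
    [-0.003,0,-0.012],
    [-0.003,0,-0.016],
    [-0.003,0,-0.019],
    [-0.003,0,-0.019],
    [-0.003,0,-0.019],
    [-0.003,0,-0.019],
  ],
  dr=[
    [0,0,0],
    [0,0,0],
    [0,0,0],
    [0,0,0],
    [0,0,0],
    [0,0,0],
    [0,0,0],
    [0,0,0],
  ],
  jaw=[0,0,0,0,0,0,0,0],
)

```text
time: 14.82
tool_pos: [0.6754, 0.0512, 0.0271]
tool_rot: [3.141, 0.002, 3.083]
contact_force: [-7.6, -0.2, 8.6]
opening: 0.0077
grip_force: 10.0
```

Call:
apply_moves(
  delta_pos=[
    [0,0,0.004],
    [0,0,0.004],
    [0,0,0.004],
    [0,0,0.004],
    [0,0,0.06],
    [0,0,0.12],
    [0,0,0.2],
    [0,0,0.25],
  ],
  dr=[
    [0,0,0],
    [0,0,0],
    [0,0,0],
    [0,0,0],
    [0,0,0],
    [0,0,0],
    [0,0,0],
    [0,0,0],
  ],
  jaw=[0.2,0.2,0.2,0.2,0.2,0.2,0.2,0.2],
)

```text
time: 15.48
tool_pos: [0.676, 0.0511, 0.1278]
tool_rot: [3.141, 0.003, 3.083]
contact_force: [0.1, 0.4, -0.4]
opening: 0.0185
grip_force: 0.0
```

Run:
```python
from h import *
st()
```

```text
time 15.4833
tool_pos [0.676  0.0511 0.1278]
tool_rot [3.1415 0.0033 3.0832]
contact_force [ 0.1443  0.3677 -0.438 ]
opening 0.0185
grip_force 0.0
```

Call:
apply_moves(
  delta_pos=[
    [-0.08,-0.07,0.05],
    [-0.14,-0.14,0.1],
    [-0.14,-0.22,0.15],
    [-0.14,-0.3,0.15],
    [-0.14,-0.4,0.15],
    [-0.14,-0.5,0.15],
    [-0.14,-0.545,0.15],
    [-0.14,-0.545,0.15],
  ],
  dr=[
    [0,0,0.12],
    [0,0,0.24],
    [0,0,0.24],
    [0,0,0.24],
    [0,0,0.24],
    [0,0,0.24],
    [0,0,0.24],
    [0,0,0.24],
  ],
  jaw=[0.7,0.7,0.7,0.7,0.7,0.7,0.7,0.7],
)

```text
time: 16.15
tool_pos: [0.6186, -0.1718, 0.1846]
tool_rot: [-3.14, 0.0, -3.085]
contact_force: [-0.6, -0.2, -0.2]
opening: 0.0633
grip_force: 0.0
```

Call:
apply_moves(
  delta_pos=[
    [-0.03,-0.1,0],
    [-0.06,-0.2,0],
    [-0.09,-0.3,0],
    [-0.12,-0.4,0],
    [-0.14,-0.5,0],
    [-0.14,-0.545,-0.1],
    [-0.14,-0.545,-0.2],
    [-0.14,-0.545,-0.25],
  ],
  dr=[
    [0,0,0],
    [0,0,0],
    [0,0,0],
    [0,0,0],
    [0,0,0],
    [0,0,0],
    [0,0,0],
    [0,0,0],
  ],
  jaw=[0.7,0.7,0.7,0.7,0.7,0.7,0.7,0.7],
)

```text
time: 16.82
tool_pos: [0.5609, -0.3844, 0.0798]
tool_rot: [3.137, -0.004, -3.082]
contact_force: [-0.9, 0.4, -1.0]
opening: 0.0642
grip_force: 0.0
```

Call:
apply_moves(
  delta_pos=[
    [0,0,0],
    [0,0,0],
    [0,0,0],
  ],
  dr=[
    [0,0,0],
    [0,0,0],
    [0,0,0],
  ],
  jaw=[0.7,0.7,0.7],
)

```text
time: 17.07
tool_pos: [0.5643, -0.3849, 0.0872]
tool_rot: [-3.139, 0.003, -3.079]
contact_force: [0.2, 0.0, 1.2]
opening: 0.0644
grip_force: 0.0
```

Run:
```python
from h import *
st(); shot("wrist","w4",None,1.5)
```

```text
time 17.0667
tool_pos [ 0.5643 -0.3849  0.0872]
tool_rot [-3.1393e+00  2.6000e-03 -3.0790e+00]
contact_force [0.2308 0.0494 1.1572]
opening 0.0644
grip_force 0.0
```

View pics/w4.png

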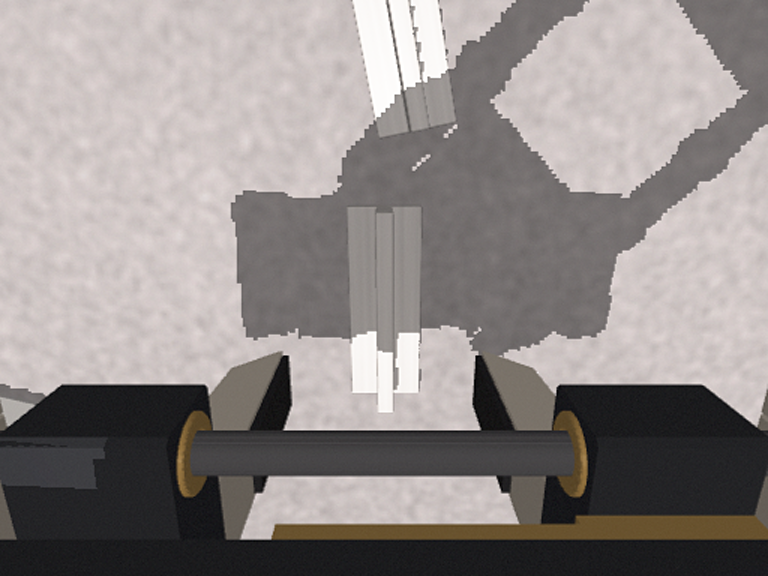

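Call:
apply_moves(
  delta_pos=[
    [0,0,-0.06],
    [0,0,-0.12],
    [0,0,-0.16],
    [0,0,-0.18],
    [0,0,-0.19],
    [0,0,-0.193],
    [0,0,-0.193],
    [0,0,-0.193],
  ],
  dr=[
    [0,0,0],
    [0,0,0],
    [0,0,0],
    [0,0,0],
    [0,0,0],
    [0,0,0],
    [0,0,0],
    [0,0,0],
  ],
  jaw=[0.7,0.7,0.7,0.7,0.7,0.5,0.3,0],
  force=35,
)

```text
time: 17.78
tool_pos: [0.5637, -0.3854, 0.0095]
tool_rot: [-3.14, 0.002, -3.08]
contact_force: [-0.4, 0.2, 0.3]
opening: 0.0489
grip_force: 0.0
```

Call:
apply_moves(
  delta_pos=[
    [0,0,0],
    [0,0,0],
    [0,0,0],
    [0,0,0],
    [0,0,0],
    [0,0,0],
  ],
  dr=[
    [0,0,0],
    [0,0,0],
    [0,0,0],
    [0,0,0],
    [0,0,0],
    [0,0,0],
  ],
  jaw=[0,0,0,0,0,0],
)

```text
time: 18.28
tool_pos: [0.5629, -0.3848, 0.0078]
tool_rot: [3.141, -0.0, -3.08]
contact_force: [0.1, 0.4, 0.4]
opening: 0.0092
grip_force: 0.6
```

Call:
apply_moves(
  delta_pos=[
    [0,0,0.05],
    [0,0,0.13],
    [0,0,0.2],
    [0,0,0.28],
    [0,0,0.28],
    [0,0,0.28],
  ],
  dr=[
    [0,0,0],
    [0,0,0],
    [0,0,0],
    [0,0,0],
    [0,0,0],
    [0,0,0],
  ],
  jaw=[0,0,0,0,0,0],
)

```text
time: 18.78
tool_pos: [0.5637, -0.3855, 0.122]
tool_rot: [-3.139, 0.003, -3.08]
contact_force: [0.1, 0.0, -1.5]
opening: 0.0077
grip_force: 35.0
```

Call:
apply_moves(
  delta_pos=[
    [0,0.08,0.05],
    [0.02,0.16,0.05],
    [0.04,0.24,0.05],
    [0.07,0.32,0.05],
    [0.1,0.4,0.05],
    [0.118,0.48,0.05],
    [0.118,0.5,0.05],
    [0.118,0.5,0.05],
  ],
  dr=[
    [0,0,-0.12],
    [0,0,-0.24],
    [0,0,-0.24],
    [0,0,-0.24],
    [0,0,-0.24],
    [0,0,-0.24],
    [0,0,-0.24],
    [0,0,-0.24],
  ],
  jaw=[0,0,0,0,0,0,0,0],
)

```text
time: 19.45
tool_pos: [0.6095, -0.1816, 0.1379]
tool_rot: [3.14, -0.004, 3.087]
contact_force: [0.5, -0.0, -1.8]
opening: 0.0077
grip_force: 35.0
```

Call:
apply_moves(
  delta_pos=[
    [0.02,0.1,0],
    [0.05,0.2,0],
    [0.08,0.3,-0.05],
    [0.1,0.38,-0.1],
    [0.118,0.45,-0.15],
    [0.118,0.49,-0.2],
    [0.118,0.497,-0.22],
    [0.118,0.497,-0.22],
  ],
  dr=[
    [0,0,0],
    [0,0,0],
    [0,0,0],
    [0,0,0],
    [0,0,0],
    [0,0,0],
    [0,0,0],
    [0,0,0],
  ],
  jaw=[0,0,0,0,0,0,0,0],
)

```text
time: 20.12
tool_pos: [0.6552, 0.0138, 0.0482]
tool_rot: [-3.141, -0.007, 3.084]
contact_force: [0.0, -0.7, -1.2]
opening: 0.0072
grip_force: 35.0
```

Call:
apply_moves(
  delta_pos=[
    [0,0,0],
    [0,0,0],
    [0,0,0],
    [0,0,0],
  ],
  dr=[
    [0,0,0],
    [0,0,0],
    [0,0,0],
    [0,0,0],
  ],
  jaw=[0,0,0,0],
)

```text
time: 20.45
tool_pos: [0.658, 0.0125, 0.0532]
tool_rot: [-3.141, 0.002, 3.082]
contact_force: [0.3, -0.6, -2.2]
opening: 0.0077
grip_force: 35.0
```

Run:
```python
from h import *
st(); shot("wrist","w5",None,1.5)
```

```text
time 20.45
tool_pos [0.658  0.0125 0.0532]
tool_rot [-3.1414e+00  2.3000e-03  3.0816e+00]
contact_force [ 0.3455 -0.6312 -2.1639]
opening 0.0077
grip_force 34.9978
```

View pics/w5.png

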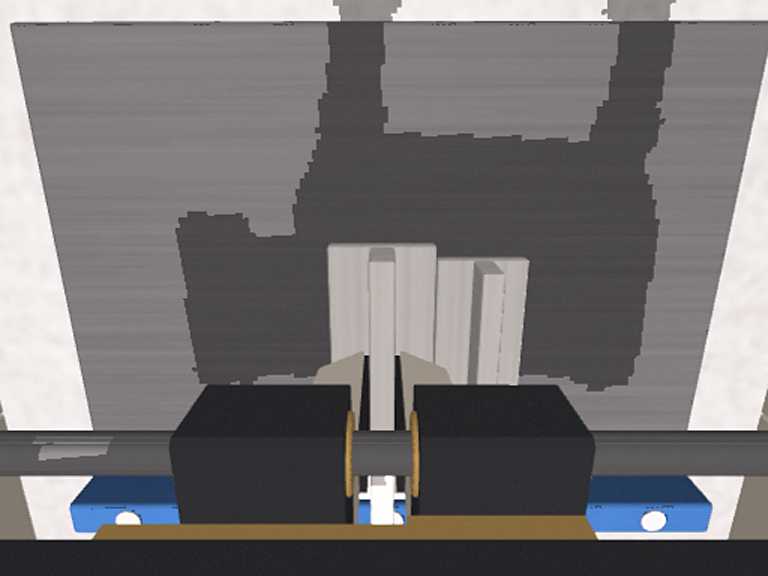

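Call:
apply_moves(
  delta_pos=[
    [0,0,-0.03],
    [0,0,-0.05],
    [0,0,-0.065],
    [0,0,-0.073],
    [0,0,-0.073],
    [0.015,-0.001,-0.073],
    [0.03,-0.002,-0.073],
    [0.03,-0.002,-0.073],
  ],
  dr=[
    [0,0,0],
    [0,0,0],
    [0,0,0],
    [0,0,0],
    [0,0,0],
    [0,0,0],
    [0,0,0],
    [0,0,0],
  ],
  jaw=[0,0,0,0,0,0,0,0],
)

```text
time: 21.17
tool_pos: [0.6697, 0.0133, 0.0228]
tool_rot: [3.141, 0.0, 3.083]
contact_force: [-0.8, 0.7, 2.8]
opening: 0.0077
grip_force: 35.0
```

Call:
apply_moves(
  delta_pos=[
    [0,0,0],
    [0,0,-0.003],
    [0,0.003,-0.003],
    [0,0.006,-0.003],
    [0,0.008,-0.003],
    [0,0.01,-0.003],
    [0,0.01,-0.003],
    [0,0.01,-0.003],
  ],
  dr=[
    [0,0,0],
    [0,0,0],
    [0,0,0],
    [0,0,0],
    [0,0,0],
    [0,0,0],
    [0,0,0],
    [0,0,0],
  ],
  jaw=[0,0,0,0,0,0,0,0],
  force=12,
)

```text
time: 21.83
tool_pos: [0.6702, 0.0154, 0.0228]
tool_rot: [-3.139, 0.003, 3.083]
contact_force: [-1.1, -6.7, 8.4]
opening: 0.0082
grip_force: 12.0
```

Call:
apply_moves(
  delta_pos=[
    [0,-0.003,0.002],
    [0.003,-0.003,0.002],
    [0.006,-0.003,0.002],
    [0.009,-0.003,0.002],
    [0.012,-0.003,0.002],
    [0.015,-0.003,0.002],
    [0.018,-0.003,0.002],
    [0.018,-0.003,0.002],
  ],
  dr=[
    [0,0,0],
    [0,0,0],
    [0,0,0],
    [0,0,0],
    [0,0,0],
    [0,0,0],
    [0,0,0],
    [0,0,0],
  ],
  jaw=[0,0,0,0,0,0,0,0],
)

```text
time: 22.5
tool_pos: [0.6726, 0.0153, 0.0218]
tool_rot: [-3.14, -0.009, 3.084]
contact_force: [-13.6, -3.3, 11.7]
opening: 0.0078
grip_force: 12.0
```

Call:
apply_moves(
  delta_pos=[
    [-0.006,0,0],
    [-0.006,0,0.003],
    [-0.006,0,0.003],
    [-0.006,0,0.003],
    [-0.006,0,0.06],
    [-0.006,0,0.12],
    [-0.006,0,0.2],
    [-0.006,0,0.25],
  ],
  dr=[
    [0,0,0],
    [0,0,0],
    [0,0,0],
    [0,0,0],
    [0,0,0],
    [0,0,0],
    [0,0,0],
    [0,0,0],
  ],
  jaw=[0,0.18,0.18,0.18,0.18,0.18,0.18,0.18],
)

```text
time: 23.17
tool_pos: [0.6751, 0.0163, 0.1248]
tool_rot: [3.141, 0.003, 3.084]
contact_force: [1.2, 0.4, 0.9]
opening: 0.0163
grip_force: 0.0
```

Call:
apply_moves(
  delta_pos=[
    [-0.08,-0.07,0.05],
    [-0.14,-0.14,0.1],
    [-0.19,-0.22,0.15],
    [-0.23,-0.3,0.15],
    [-0.27,-0.38,0.15],
    [-0.3,-0.46,0.15],
    [-0.3,-0.5,0.15],
    [-0.3,-0.5,0.15],
  ],
  dr=[
    [0,0,0.2],
    [0,0,0.4],
    [0,0,0.61],
    [0,0,0.61],
    [0,0,0.61],
    [0,0,0.61],
    [0,0,0.61],
    [0,0,0.61],
  ],
  jaw=[0.7,0.7,0.7,0.7,0.7,0.7,0.7,0.7],
)

```text
time: 23.83
tool_pos: [0.5536, -0.1876, 0.1822]
tool_rot: [-3.14, 0.0, -2.899]
contact_force: [-0.2, -0.0, -0.1]
opening: 0.0632
grip_force: 0.0
```

Call:
apply_moves(
  delta_pos=[
    [-0.05,-0.08,0],
    [-0.1,-0.16,0],
    [-0.15,-0.24,0],
    [-0.2,-0.32,0],
    [-0.25,-0.4,0],
    [-0.29,-0.48,-0.08],
    [-0.29,-0.5,-0.16],
    [-0.29,-0.5,-0.2],
  ],
  dr=[
    [0,0,0],
    [0,0,0],
    [0,0,0],
    [0,0,0],
    [0,0,0],
    [0,0,0],
    [0,0,0],
    [0,0,0],
  ],
  jaw=[0.7,0.7,0.7,0.7,0.7,0.7,0.7,0.7],
)

```text
time: 24.5
tool_pos: [0.4363, -0.3851, 0.0985]
tool_rot: [3.139, -0.002, -2.898]
contact_force: [-0.7, 1.3, -1.3]
opening: 0.0644
grip_force: 0.0
```

Call:
apply_moves(
  delta_pos=[
    [0,0,0],
    [0,0,0],
    [0,0,0],
    [0,0,0],
  ],
  dr=[
    [0,0,0],
    [0,0,0],
    [0,0,0],
    [0,0,0],
  ],
  jaw=[0.7,0.7,0.7,0.7],
)

```text
time: 24.83
tool_pos: [0.4395, -0.384, 0.104]
tool_rot: [-3.139, 0.002, -2.893]
contact_force: [0.1, -1.0, -0.3]
opening: 0.0646
grip_force: 0.0
```

Run:
```python
from h import *
st(); c=shot("wrist","w6",None,1.5)
# predicted px (x1.5) of C flange corners from earlier estimate, and top picture composite
for xc,yc,a in((.431,-.388,.252),):
    r=np.array([[np.cos(a),-np.sin(a)],[np.sin(a),np.cos(a)]])
    P=np.array([(-.05,-.018),(-.05,.018),(.05,.018),(.05,-.018)])@r.T+[xc,yc]
    print((prj(c,np.c_[P,[.006]*4])*1.5).round(0).tolist())
im=cv2.imread("pics/w6.png"); 
shot("top","t3",(165,125,380,270),2)
a=cv2.imread("pics/t3.png"); h=np.zeros((600,800,3),np.uint8); w=cv2.resize(im[:430],(440,246)); h[:290,:430]=a; h[300:546,:440]=w
cv2.imwrite("pics/m1.png",h)
```

```text
time 24.8333
tool_pos [ 0.4395 -0.384   0.104 ]
tool_rot [-3.1389e+00  1.6000e-03 -2.8935e+00]
contact_force [ 0.075  -0.9737 -0.3181]
opening 0.0646
grip_force 0.0
[[341.0, 181.0], [413.0, 181.0], [411.0, 362.0], [347.0, 362.0]]
```

View pics/m1.png

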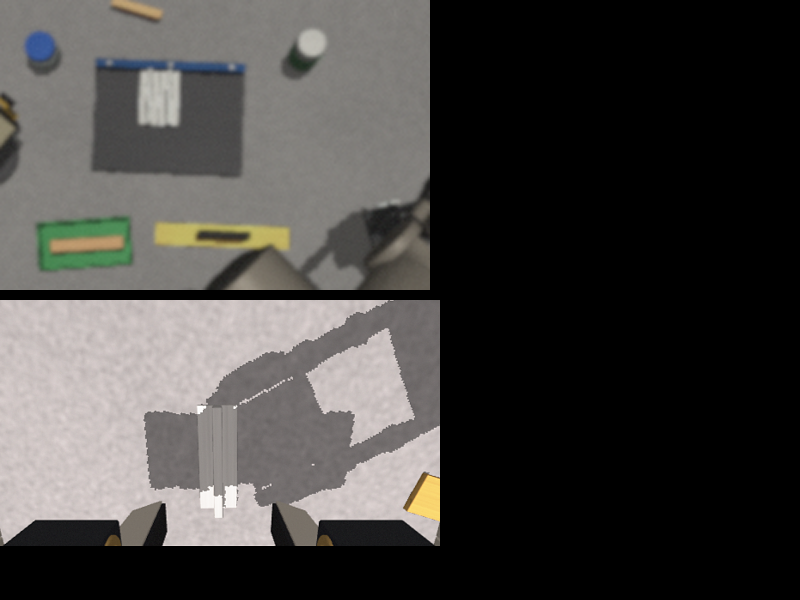

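Call:
apply_moves(
  delta_pos=[
    [-0.02,-0.007,-0.07],
    [-0.021,-0.007,-0.14],
    [-0.021,-0.007,-0.2],
    [-0.021,-0.007,-0.225],
    [-0.021,-0.007,-0.233],
    [-0.021,-0.007,-0.236],
    [-0.021,-0.007,-0.236],
    [-0.021,-0.007,-0.236],
  ],
  dr=[
    [0,0,0],
    [0,0,0],
    [0,0,0],
    [0,0,0],
    [0,0,0],
    [0,0,0],
    [0,0,0],
    [0,0,0],
  ],
  jaw=[0.7,0.7,0.7,0.7,0.7,0.5,0.3,0],
  force=35,
)

```text
time: 25.6
tool_pos: [0.4305, -0.3876, 0.0094]
tool_rot: [-3.139, 0.001, -2.895]
contact_force: [0.1, -0.2, -0.0]
opening: 0.0491
grip_force: 0.0
```

Call:
apply_moves(
  delta_pos=[
    [0,0,0],
    [0,0,0],
    [0,0,0],
    [0,0,0],
    [0,0,0],
    [0,0,0],
    [0,0,0],
  ],
  dr=[
    [0,0,0],
    [0,0,0],
    [0,0,0],
    [0,0,0],
    [0,0,0],
    [0,0,0],
    [0,0,0],
  ],
  jaw=[0,0,0,0,0,0,0],
)

```text
time: 26.18
tool_pos: [0.4297, -0.3869, 0.0079]
tool_rot: [-3.141, 0.0, -2.895]
contact_force: [-0.3, -0.3, 0.7]
opening: 0.0079
grip_force: 35.0
```

Call:
apply_moves(
  delta_pos=[
    [0,0,0.05],
    [0,0,0.13],
    [0,0,0.2],
    [0,0,0.28],
    [0,0,0.3],
    [0,0,0.3],
  ],
  dr=[
    [0,0,0],
    [0,0,0],
    [0,0,0],
    [0,0,0],
    [0,0,0],
    [0,0,0],
  ],
  jaw=[0,0,0,0,0,0],
)

```text
time: 26.68
tool_pos: [0.4307, -0.3879, 0.1303]
tool_rot: [-3.137, 0.002, -2.895]
contact_force: [0.2, -0.2, -2.6]
opening: 0.008
grip_force: 35.0
```

Call:
apply_moves(
  delta_pos=[
    [0.04,0.06,0.05],
    [0.08,0.13,0.05],
    [0.12,0.2,0.05],
    [0.17,0.27,0.05],
    [0.22,0.34,0.05],
    [0.26,0.41,0.05],
    [0.284,0.455,0.05],
    [0.284,0.455,0.05],
  ],
  dr=[
    [0,0,-0.2],
    [0,0,-0.4],
    [0,0,-0.61],
    [0,0,-0.61],
    [0,0,-0.61],
    [0,0,-0.61],
    [0,0,-0.61],
    [0,0,-0.61],
  ],
  jaw=[0,0,0,0,0,0,0,0],
)

```text
time: 27.35
tool_pos: [0.5439, -0.2004, 0.1452]
tool_rot: [3.138, -0.003, 3.087]
contact_force: [0.2, 0.0, -0.9]
opening: 0.0075
grip_force: 35.0
```

Call:
apply_moves(
  delta_pos=[
    [0.04,0.07,0],
    [0.09,0.14,0],
    [0.14,0.21,-0.05],
    [0.19,0.3,-0.1],
    [0.24,0.38,-0.15],
    [0.284,0.44,-0.2],
    [0.284,0.456,-0.23],
    [0.284,0.456,-0.24],
  ],
  dr=[
    [0,0,0],
    [0,0,0],
    [0,0,0],
    [0,0,0],
    [0,0,0],
    [0,0,0],
    [0,0,0],
    [0,0,0],
  ],
  jaw=[0,0,0,0,0,0,0,0],
)

```text
time: 28.02
tool_pos: [0.6544, -0.0201, 0.0464]
tool_rot: [3.141, -0.008, 3.086]
contact_force: [-0.4, 0.6, -2.2]
opening: 0.0078
grip_force: 35.0
```

Call:
apply_moves(
  delta_pos=[
    [0,0,0],
    [0,0,0],
    [0,0,0],
    [0,0,0],
  ],
  dr=[
    [0,0,0],
    [0,0,0],
    [0,0,0],
    [0,0,0],
  ],
  jaw=[0,0,0,0],
)

```text
time: 28.35
tool_pos: [0.6572, -0.0241, 0.0531]
tool_rot: [-3.141, 0.002, 3.081]
contact_force: [0.7, 0.1, -0.6]
opening: 0.0078
grip_force: 35.0
```

Run:
```python
from h import *
st(); shot("wrist","w7",None,1.5)
```

```text
time 28.35
tool_pos [ 0.6572 -0.0241  0.0531]
tool_rot [-3.1413e+00  2.0000e-03  3.0814e+00]
contact_force [ 0.6884  0.1272 -0.6428]
opening 0.0078
grip_force 34.9977
```

View pics/w7.png

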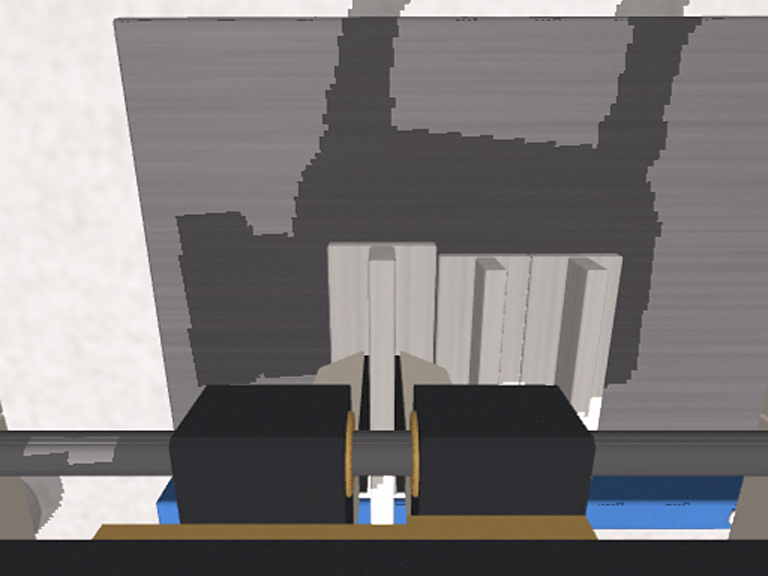

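Call:
apply_moves(
  delta_pos=[
    [0,0,-0.03],
    [0,0,-0.05],
    [0,0,-0.065],
    [0,0,-0.073],
    [0,0,-0.073],
    [0.015,-0.001,-0.073],
    [0.03,-0.002,-0.073],
    [0.03,-0.002,-0.073],
  ],
  dr=[
    [0,0,0],
    [0,0,0],
    [0,0,0],
    [0,0,0],
    [0,0,0],
    [0,0,0],
    [0,0,0],
    [0,0,0],
  ],
  jaw=[0,0,0,0,0,0,0,0],
)

```text
time: 29.07
tool_pos: [0.6686, -0.0231, 0.0228]
tool_rot: [3.141, -0.002, 3.083]
contact_force: [-2.9, 1.0, 6.7]
opening: 0.0074
grip_force: 35.0
```

Call:
apply_moves(
  delta_pos=[
    [0,0,0],
    [0,0,-0.003],
    [0,0.003,-0.003],
    [0,0.006,-0.003],
    [0,0.008,-0.003],
    [0,0.01,-0.003],
    [0,0.01,-0.003],
    [0,0.01,-0.003],
  ],
  dr=[
    [0,0,0],
    [0,0,0],
    [0,0,0],
    [0,0,0],
    [0,0,0],
    [0,0,0],
    [0,0,0],
    [0,0,0],
  ],
  jaw=[0,0,0,0,0,0,0,0],
  force=12,
)

```text
time: 29.73
tool_pos: [0.6687, -0.0222, 0.0228]
tool_rot: [-3.138, 0.0, 3.083]
contact_force: [-5.2, -9.6, 10.9]
opening: 0.0077
grip_force: 12.0
```

Call:
apply_moves(
  delta_pos=[
    [0,-0.001,0.002],
    [0.003,-0.001,0.002],
    [0.006,-0.001,0.002],
    [0.009,-0.001,0.002],
    [0.012,-0.001,0.002],
    [0.015,-0.001,0.002],
    [0.018,-0.001,0.002],
    [0.018,-0.001,0.002],
  ],
  dr=[
    [0,0,0],
    [0,0,0],
    [0,0,0],
    [0,0,0],
    [0,0,0],
    [0,0,0],
    [0,0,0],
    [0,0,0],
  ],
  jaw=[0,0,0,0,0,0,0,0],
)

```text
time: 30.4
tool_pos: [0.6719, -0.0215, 0.0215]
tool_rot: [-3.139, -0.01, 3.083]
contact_force: [-16.1, -8.0, 10.6]
opening: 0.0081
grip_force: 12.0
```

Call:
apply_moves(
  delta_pos=[
    [-0.006,-0.002,0],
    [-0.006,-0.002,0.003],
    [-0.006,-0.002,0.003],
    [-0.006,-0.002,0.003],
    [-0.006,-0.002,0.06],
    [-0.006,-0.002,0.12],
    [-0.006,-0.002,0.22],
    [-0.006,-0.002,0.3],
  ],
  dr=[
    [0,0,0],
    [0,0,0],
    [0,0,0],
    [0,0,0],
    [0,0,0],
    [0,0,0],
    [0,0,0],
    [0,0,0],
  ],
  jaw=[0,0.18,0.18,0.18,0.18,0.18,0.18,0.18],
)

```text
time: 31.07
tool_pos: [0.674, -0.02, 0.1439]
tool_rot: [3.141, 0.0, 3.084]
contact_force: [0.5, -0.0, 0.1]
opening: 0.0169
grip_force: 0.0
```

Call:
apply_moves(
  delta_pos=[
    [-0.05,0,0.1],
    [-0.1,0,0.15],
    [-0.2,0,0.15],
    [-0.3,0,0.15],
    [-0.3,0,0.15],
  ],
  dr=[
    [0,0,-0.2],
    [0,0,-0.4],
    [0,0,-0.6],
    [0,0,-0.785],
    [0,0,-0.785],
  ],
  jaw=[0.7,0.7,0.7,0.7,0.7],
)

```text
time: 31.48
tool_pos: [0.5446, -0.0188, 0.2003]
tool_rot: [-3.138, -0.011, 2.687]
contact_force: [1.2, 0.0, -0.5]
opening: 0.0452
grip_force: 0.0
```

Call:
apply_moves(
  delta_pos=[
    [-0.1,0,0],
    [-0.2,0,0],
    [-0.3,0,0],
    [-0.31,0,0],
    [-0.31,0,0],
  ],
  dr=[
    [0,0,-0.2],
    [0,0,-0.4],
    [0,0,-0.6],
    [0,0,-0.785],
    [0,0,-0.785],
  ],
  jaw=[0.7,0.7,0.7,0.7,0.7],
)

```text
time: 31.9
tool_pos: [0.4282, -0.02, 0.2026]
tool_rot: [3.141, 0.0, 2.295]
contact_force: [1.2, -0.1, -0.4]
opening: 0.0645
grip_force: 0.0
```

Call:
apply_moves(
  delta_pos=[
    [0,-0.05,0],
    [0,-0.1,0],
    [0,-0.134,0],
    [0,-0.134,0],
    [0,-0.134,0],
  ],
  dr=[
    [0,0,-0.2],
    [0,0,-0.4],
    [0,0,-0.6],
    [0,0,-0.785],
    [0,0,-0.785],
  ],
  jaw=[0.7,0.7,0.7,0.7,0.7],
)

```text
time: 32.32
tool_pos: [0.4314, -0.075, 0.2024]
tool_rot: [3.14, 0.001, 1.905]
contact_force: [-0.6, -0.5, 0.9]
opening: 0.0642
grip_force: 0.0
```

Call:
apply_moves(
  delta_pos=[
    [0,0,0],
    [0,0,0],
    [0,0,0],
    [0,0,0],
    [0,0,0],
    [0,0,0],
    [0,0,0],
  ],
  dr=[
    [0,0,-0.2],
    [0,0,-0.4],
    [0,0,-0.6],
    [0,0,-0.785],
    [0,0,-0.785],
    [0,0,-0.785],
    [0,0,-0.785],
  ],
  jaw=[0.7,0.7,0.7,0.7,0.7,0.7,0.7],
)

```text
time: 32.9
tool_pos: [0.4302, -0.0739, 0.2022]
tool_rot: [3.141, 0.0, 1.519]
contact_force: [0.9, 0.0, 0.4]
opening: 0.0641
grip_force: 0.0
```

Run:
```python
from h import *
st(); c=shot("wrist","w8",None,1.04)
shot("top","t4",(165,125,380,290),3)
a=cv2.imread("pics/w8.png"); b=cv2.imread("pics/t4.png")[:210,80:320]
h=np.zeros((600,800,3),np.uint8); h[:399,:532]=a; h[:210,540:780]=b
cv2.imwrite("pics/m2.png",h)
```

```text
time 32.9
tool_pos [ 0.4302 -0.0739  0.2022]
tool_rot [3.1412 0.     1.5187]
contact_force [0.8895 0.0154 0.4147]
opening 0.0641
grip_force 0.0
```

View pics/m2.png

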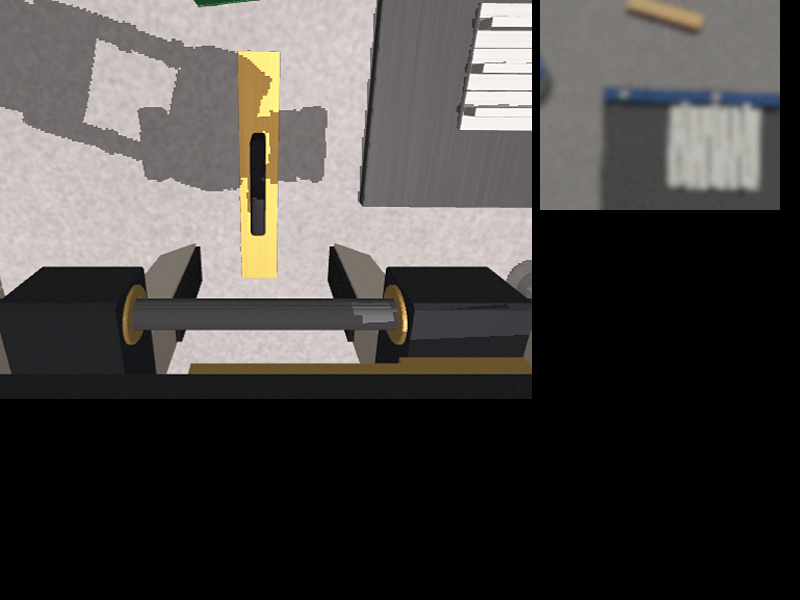

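Run:
```python
from h import *
c=ld("w8"); s=1.04
P=unp(c,(np.array([(238,51),(280,51),(277,277),(242,277)])+.5)/s-.5,.008)[:,:2]; a=(P[0]+P[1]-P[2]-P[3])/2
print(P.round(4).tolist(),P.mean(0),"yaw",-np.arctan2(a[0],a[1]),np.linalg.norm(a))
print(unp(c,(np.array([(258.5,133),(258.5,235)])+.5)/s-.5,.062)[:,:2])
Q=unp(c,(np.array([(380,2),(361,204)])+.5)/s-.5,.015)[:,:2]; print("plate edge",Q, -np.arctan2(*(Q[0]-Q[1])))
Q=unp(c,(np.array([(473,2),(460,129)])+.5)/s-.5,.021)[:,:2]; print("tee ends",Q,-np.arctan2(*(Q[0]-Q[1])))
```

```text
[[0.4116, 0.0461], [0.4508, 0.044], [0.438, -0.194], [0.398, -0.1918]] [ 0.42456706 -0.07391355] yaw -0.05542452604118477 0.23833669776452618
[[ 0.42752162 -0.02437725]
 [ 0.42206709 -0.11788917]]
plate edge [[ 0.54006834  0.07846348]
 [ 0.52925688 -0.1085495 ]] -0.05774696943497989
tee ends [[ 0.61870713  0.07299815]
 [ 0.62027014 -0.03548027]] 0.014407465483003588
```

Call:
apply_moves(
  delta_pos=[
    [-0.014,0.002,-0.1],
    [-0.014,0.002,-0.2],
    [-0.014,0.002,-0.3],
    [-0.014,0.002,-0.37],
    [-0.014,0.002,-0.4],
    [-0.014,0.002,-0.415],
    [-0.014,0.002,-0.418],
    [-0.014,0.002,-0.418],
  ],
  dr=[
    [0,0,-0.006],
    [0,0,-0.006],
    [0,0,-0.006],
    [0,0,-0.006],
    [0,0,-0.006],
    [0,0,-0.006],
    [0,0,-0.006],
    [0,0,-0.006],
  ],
  jaw=[0.7,0.7,0.7,0.7,0.7,0.7,0.5,0.3],
  force=50,
)

```text
time: 33.67
tool_pos: [0.4246, -0.0734, 0.0354]
tool_rot: [3.141, 0.0, 1.511]
contact_force: [0.1, -0.2, -0.4]
opening: 0.0552
grip_force: 0.0
```

Call:
apply_moves(
  delta_pos=[
    [0,0,0],
    [0,0,0],
    [0,0,0],
    [0,0,0],
    [0,0,0],
    [0,0,0],
    [0,0,0],
  ],
  dr=[
    [0,0,0],
    [0,0,0],
    [0,0,0],
    [0,0,0],
    [0,0,0],
    [0,0,0],
    [0,0,0],
  ],
  jaw=[0,0,0,0,0,0,0],
)

```text
time: 34.25
tool_pos: [0.4241, -0.0732, 0.0352]
tool_rot: [3.141, 0.0, 1.51]
contact_force: [-1.2, -0.7, 2.4]
opening: 0.0136
grip_force: 50.0
```

Call:
apply_moves(
  delta_pos=[
    [0,0,0.03],
    [0,0,0.07],
    [0,0,0.11],
    [0,0,0.13],
    [0,0,0.13],
    [0,0,0.13],
  ],
  dr=[
    [0,0,0],
    [0,0,0],
    [0,0,0],
    [0,0,0],
    [0,0,0],
    [0,0,0],
  ],
  jaw=[0,0,0,0,0,0],
)

```text
time: 34.75
tool_pos: [0.4239, -0.0732, 0.0868]
tool_rot: [3.141, 0.0, 1.51]
contact_force: [0.8, -0.6, -3.0]
opening: 0.0136
grip_force: 50.0
```

Call:
apply_moves(
  delta_pos=[
    [0.06,0.03,0],
    [0.13,0.07,0],
    [0.2,0.11,0],
    [0.27,0.15,0],
    [0.34,0.19,0],
    [0.38,0.22,0],
    [0.4,0.236,0],
    [0.407,0.236,0],
  ],
  dr=[
    [0,0,0.008],
    [0,0,0.008],
    [0,0,0.008],
    [0,0,0.008],
    [0,0,0.008],
    [0,0,0.008],
    [0,0,0.008],
    [0,0,0.008],
  ],
  jaw=[0,0,0,0,0,0,0,0],
)

```text
time: 35.42
tool_pos: [0.5869, 0.0225, 0.0852]
tool_rot: [-3.139, -0.0, 1.516]
contact_force: [-0.3, -0.5, -3.5]
opening: 0.0132
grip_force: 50.0
```

Call:
apply_moves(
  delta_pos=[
    [0,0,0],
    [0,0,0],
    [0,0,0],
    [0,0,0],
  ],
  dr=[
    [0,0,0],
    [0,0,0],
    [0,0,0],
    [0,0,0],
  ],
  jaw=[0,0,0,0],
)

```text
time: 35.75
tool_pos: [0.5861, 0.0204, 0.0871]
tool_rot: [-3.141, 0.0, 1.513]
contact_force: [0.0, 0.6, -3.7]
opening: 0.0138
grip_force: 50.0
```

Run:
```python
from h import *
st(); c=shot("wrist","w9",None,1.5)
```

```text
time 35.75
tool_pos [0.5861 0.0204 0.0871]
tool_rot [-3.1411e+00  1.0000e-04  1.5133e+00]
contact_force [ 0.0247  0.6424 -3.6905]
opening 0.0138
grip_force 49.9951
```

View pics/w9.png

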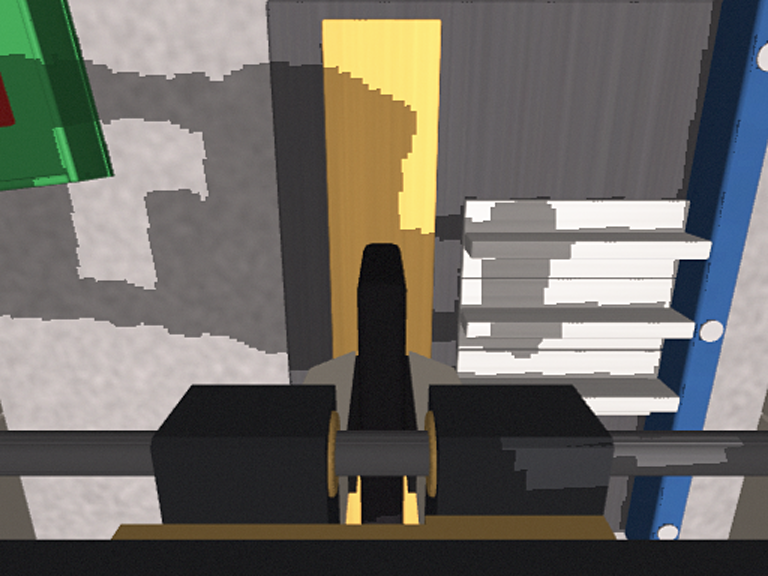

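Call:
apply_moves(
  delta_pos=[
    [0,0,-0.03],
    [0,0,-0.06],
    [0,0,-0.08],
    [0,0,-0.088],
    [0,0,-0.092],
    [0,0,-0.093],
    [0,0,-0.093],
    [0,0,-0.093],
  ],
  dr=[
    [0,0,0],
    [0,0,0],
    [0,0,0],
    [0,0,0],
    [0,0,0],
    [0,0,0],
    [0,0,0],
    [0,0,0],
  ],
  jaw=[0,0,0,0,0,0,0,0],
)

```text
time: 36.47
tool_pos: [0.5874, 0.0211, 0.0502]
tool_rot: [3.14, 0.0, 1.514]
contact_force: [-0.7, 0.1, -3.3]
opening: 0.0137
grip_force: 50.0
```

Call:
apply_moves(
  delta_pos=[
    [0.008,0,0],
    [0.016,-0.001,0],
    [0.024,-0.0015,0],
    [0.03,-0.002,0],
    [0.034,-0.002,0],
    [0.038,-0.002,0],
    [0.038,-0.002,0],
    [0.038,-0.002,0],
  ],
  dr=[
    [0,0,0],
    [0,0,0],
    [0,0,0],
    [0,0,0],
    [0,0,0],
    [0,0,0],
    [0,0,0],
    [0,0,0],
  ],
  jaw=[0,0,0,0,0,0,0,0],
)

```text
time: 37.13
tool_pos: [0.6026, 0.0204, 0.0502]
tool_rot: [3.14, 0.0, 1.514]
contact_force: [-3.0, 0.1, 4.6]
opening: 0.0136
grip_force: 50.0
```

Call:
apply_moves(
  delta_pos=[
    [0.002,0,0.001],
    [0.004,0,0.001],
    [0.006,0,0.001],
    [0.006,0,0.001],
    [0.006,0,0.001],
  ],
  dr=[
    [0,0,0],
    [0,0,0],
    [0,0,0],
    [0,0,0],
    [0,0,0],
  ],
  jaw=[0,0,0,0,0],
)

```text
time: 37.55
tool_pos: [0.6033, 0.0204, 0.0503]
tool_rot: [-3.139, 0.0, 1.514]
contact_force: [-8.5, 0.0, 8.1]
opening: 0.0136
grip_force: 50.0
```

Call:
apply_moves(
  delta_pos=[
    [0.002,0,0.002],
    [0.005,0,0.002],
    [0.008,0,0.002],
    [0.008,0,0.002],
    [0.008,0,0.002],
  ],
  dr=[
    [0,0,0],
    [0,0,0],
    [0,0,0],
    [0,0,0],
    [0,0,0],
  ],
  jaw=[0,0,0,0,0],
)

```text
time: 37.97
tool_pos: [0.6038, 0.0204, 0.0505]
tool_rot: [-3.133, 0.0, 1.514]
contact_force: [-14.8, -0.8, 10.6]
opening: 0.0137
grip_force: 50.0
```

Call:
apply_moves(
  delta_pos=[
    [-0.004,0,0],
    [-0.008,0,0],
    [-0.01,0,0.001],
    [-0.01,0,0.001],
    [-0.01,0,0.001],
  ],
  dr=[
    [0,0,0],
    [0,0,0],
    [0,0,0],
    [0,0,0],
    [0,0,0],
  ],
  jaw=[0,0,0,0,0],
)

```text
time: 38.38
tool_pos: [0.6034, 0.0204, 0.0507]
tool_rot: [-3.141, -0.0, 1.514]
contact_force: [-3.1, -0.6, -3.9]
opening: 0.0142
grip_force: 50.0
```

Call:
apply_moves(
  delta_pos=[
    [0,0,0],
    [0,0,0],
    [0,0,0],
    [0,0,0],
    [0,0,0.1],
    [0,0,0.2],
    [0,0,0.3],
    [0,0,0.4],
  ],
  dr=[
    [0,0,0],
    [0,0,0],
    [0,0,0],
    [0,0,0],
    [0,0,0],
    [0,0,0],
    [0,0,0],
    [0,0,0],
  ],
  jaw=[0.3,0.3,0.3,0.3,0.3,0.3,0.3,0.3],
)

```text
time: 39.05
tool_pos: [0.6037, 0.0204, 0.2137]
tool_rot: [3.141, 0.0, 1.514]
contact_force: [0.7, -0.4, -0.7]
opening: 0.0277
grip_force: 0.0
```

Call:
apply_moves(
  delta_pos=[
    [-0.1,0,0.1],
    [-0.2,0,0.1],
    [-0.3,0,0.1],
    [-0.4,0,0.1],
    [-0.45,0,0.1],
    [-0.45,0,0.1],
    [-0.45,0,0.1],
    [-0.45,0,0.1],
  ],
  dr=[
    [0,0,0.2],
    [0,0,0.4],
    [0,0,0.6],
    [0,0,0.8],
    [0,0,0.8],
    [0,0,0.8],
    [0,0,0.8],
    [0,0,0.8],
  ],
  jaw=[0.5,0.5,0.5,0.5,0.5,0.5,0.5,0.5],
)

```text
time: 39.72
tool_pos: [0.425, 0.0202, 0.2521]
tool_rot: [3.139, 0.001, 1.914]
contact_force: [0.7, 0.7, -0.7]
opening: 0.0459
grip_force: 0.0
```

Run:
```python
from h import *
st(); c=shot("top","t5",None,1)
d=np.load("pics/t5.npz")["im"][:,:,::-1]; e=np.load("pics/t1.npz")["im"][:,:,::-1]
s=eyes.read_camera("scene")[:,:,::-1]; c=cam("scene"); np.savez("pics/s5.npz",im=s[:,:,::-1],**dict(zip("Rofxy",c)))
h=np.zeros((600,800,3),np.uint8)
a=cv2.resize(d[135:225,190:310],None,fx=4,fy=4,interpolation=cv2.INTER_CUBIC); h[:360,:480]=a
b=cv2.resize(d[160:230,115:190],None,fx=4,fy=4,interpolation=cv2.INTER_CUBIC); h[:280,490:790]=b
f=cv2.resize(s[80:190,280:400],None,fx=2.6,fy=2.6,interpolation=cv2.INTER_CUBIC); h[285:285+f.shape[0],485:485+f.shape[1]]=f
f=cv2.resize(s[180:300,210:350],None,fx=2,fy=2,interpolation=cv2.INTER_CUBIC); h[360:600,:280]=f
cv2.imwrite("pics/m3.png",h)
```

```text
time 39.7167
tool_pos [0.425  0.0202 0.2521]
tool_rot [3.1391e+00 1.2000e-03 1.9139e+00]
contact_force [ 0.6703  0.7026 -0.7069]
opening 0.0459
grip_force 0.0
```

View pics/m3.png

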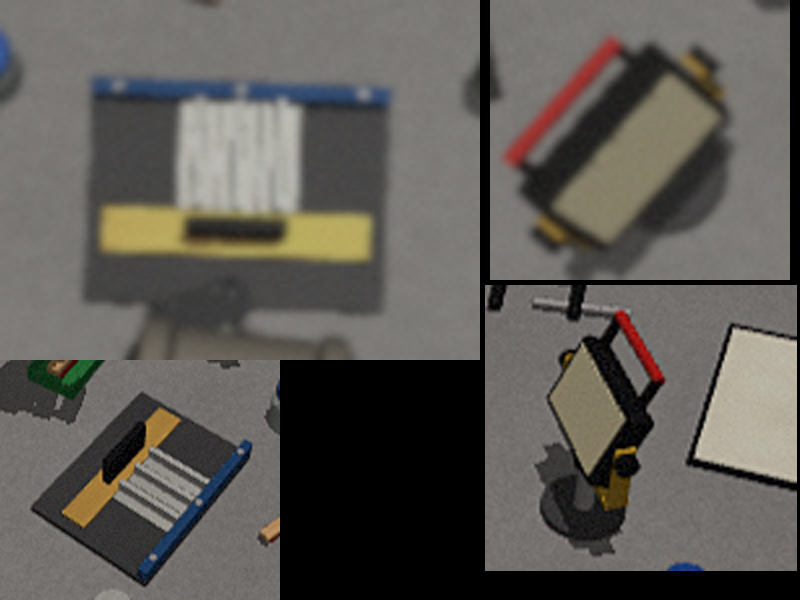

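Run:
```python
from h import *
from scipy.optimize import least_squares as ls
ct=ld("t5"); cs=ld("s5")
T=lambda p:(np.array(p)-[490,0]+.5)/4-.5+[115,160]
S=lambda p:(np.array(p)-[485,285]+.5)/2.6-.5+[280,80]
def tri(t,s):
    f=lambda P:np.r_[prj(ct,P)[0]-T(t),prj(cs,P)[0]-S(s)]
    r=ls(f,[.58,.35,.2]); return r.x,np.abs(r.fun).max()
for n,t,s in(("h1",(617,42),(660,380)),("h2",(512,160),(620,316)),("k1",(707,60),(628,463)),("k2",(546,236),(566,357))):
    print(n,*tri(t,s))
print("base scene", unp(cs,S((583,507)),.008), "axis top@.17",unp(ct,T((626.5,148)),.17))
print("base disc right edge top",unp(ct,T([(727,190),(690,232)]),.01))
# handle/plate-relative
```

```text
h1 [0.64656572 0.33293722 0.25914451] 0.7370732613976543
h2 [0.55590037 0.41218271 0.25754379] 0.4585308403417798
k1 [0.64734782 0.27895404 0.17619508] 0.9147168708429376
k2 [0.50103334 0.40446873 0.17808205] 0.7031339290494998
base scene [[0.5761591  0.34465005 0.008     ]] axis top@.17 [[0.57422495 0.34345957 0.17      ]]
base disc right edge top [[0.55618291 0.28825699 0.01      ]
 [0.51884572 0.32148754 0.01      ]]
```

Call:
apply_moves(
  delta_pos=[
    [0,0.05,0.1],
    [0.03,0.12,0.2],
    [0.06,0.2,0.22],
    [0.1,0.28,0.22],
    [0.14,0.36,0.22],
    [0.17,0.44,0.22],
    [0.19,0.47,0.22],
    [0.19,0.47,0.22],
  ],
  dr=[
    [0,0,0.1],
    [0,0,0.2],
    [0,0,0.3],
    [0,0,0.4],
    [0,0,0.5],
    [0,0,0.512],
    [0,0,0.512],
    [0,0,0.512],
  ],
  jaw=[0.6,0.6,0.6,0.6,0.6,0.6,0.6,0.6],
)

```text
time: 40.48
tool_pos: [0.5014, 0.2114, 0.3376]
tool_rot: [-3.14, -0.001, 2.174]
contact_force: [-0.2, -0.5, 0.4]
opening: 0.0555
grip_force: 0.0
```

Call:
apply_moves(
  delta_pos=[
    [0,0.08,0],
    [0.03,0.16,0],
    [0.06,0.24,0],
    [0.1,0.32,0],
    [0.14,0.4,0],
    [0.17,0.45,0],
    [0.185,0.469,0],
    [0.185,0.469,0],
  ],
  dr=[
    [0,0,0.1],
    [0,0,0.2],
    [0,0,0.3],
    [0,0,0.4],
    [0,0,0.5],
    [0,0,0.512],
    [0,0,0.512],
    [0,0,0.512],
  ],
  jaw=[0.6,0.6,0.6,0.6,0.6,0.6,0.6,0.6],
)

```text
time: 41.15
tool_pos: [0.5749, 0.3971, 0.3367]
tool_rot: [-3.139, -0.001, 2.427]
contact_force: [-0.2, -0.2, 0.9]
opening: 0.0549
grip_force: 0.0
```

Call:
apply_moves(
  delta_pos=[
    [0,0,0],
    [0,0,0],
    [0,0,0],
    [0,0,0],
  ],
  dr=[
    [0,0,0],
    [0,0,0],
    [0,0,0],
    [0,0,0],
  ],
  jaw=[0.6,0.6,0.6,0.6],
)

```text
time: 41.48
tool_pos: [0.5736, 0.395, 0.3403]
tool_rot: [3.141, 0.0, 2.425]
contact_force: [0.1, 0.3, 0.6]
opening: 0.0552
grip_force: 0.0
```

Run:
```python
from h import *
st(); c=shot("wrist","w10",None,1.5)
u=np.array([-.656,-.755,0]); b=np.array([.755,-.656,0]); m=np.array([.6012,.3726,.2583])
P=[m+b*k for k in(-.053,-.035,.0,.053)]
print((prj(c,P)*1.5).round(0).tolist())
im=np.load("pics/w10.npz")["im"].astype(int); r=(im[:,:,0]>110)&(im[:,:,1]<70)&(im[:,:,2]<70)
v,uu=np.nonzero(r); print(len(v),(uu.min()*1.5,uu.max()*1.5,v.min()*1.5,v.max()*1.5))
if len(v)>50:
    print(cv2.minAreaRect(np.c_[uu,v].astype(np.float32)*1.5))
```

```text
time 41.4833
tool_pos [0.5736 0.395  0.3403]
tool_rot [3.1407e+00 4.0000e-04 2.4253e+00]
contact_force [0.0672 0.3035 0.5913]
opening 0.0552
grip_force 0.0
[[384.0, 270.0], [384.0, 305.0], [384.0, 367.0], [384.0, 453.0]]
1778 (np.float64(375.0), np.float64(399.0), np.float64(252.0), np.float64(429.0))
((387.0, 340.5), (177.0, 24.0), 90.0)
```

Call:
apply_moves(
  delta_pos=[
    [0.002,0.003,-0.06],
    [0.002,0.003,-0.12],
    [0.002,0.003,-0.17],
    [0.002,0.003,-0.21],
    [0.002,0.003,-0.23],
    [0.002,0.003,-0.24],
    [0.002,0.003,-0.24],
    [0.002,0.003,-0.24],
  ],
  dr=[
    [0,0,0],
    [0,0,0],
    [0,0,0],
    [0,0,0],
    [0,0,0],
    [0,0,0],
    [0,0,0],
    [0,0,0],
  ],
  jaw=[0.6,0.6,0.6,0.6,0.6,0.6,0.6,0.6],
)

```text
time: 42.2
tool_pos: [0.5748, 0.3973, 0.2447]
tool_rot: [3.14, 0.001, 2.426]
contact_force: [0.4, -0.5, 0.6]
opening: 0.0547
grip_force: 0.0
```

Call:
apply_moves(
  delta_pos=[
    [0,0,0],
    [0,0,0],
    [0,0,0],
    [0,0,0],
    [0,0,0],
    [0,0,0],
    [0,0,0],
    [0,0,0],
  ],
  dr=[
    [0,0,0],
    [0,0,0],
    [0,0,0],
    [0,0,0],
    [0,0,0],
    [0,0,0],
    [0,0,0],
    [0,0,0],
  ],
  jaw=[0.4,0.3,0.1,0.1,0.1,0.1,0.1,0.1],
  force=25,
)

```text
time: 42.87
tool_pos: [0.5747, 0.3975, 0.2436]
tool_rot: [3.141, 0.0, 2.426]
contact_force: [1.3, 1.2, 0.0]
opening: 0.013
grip_force: 25.0
```

Run:
```python
from h import *
st()
A=np.array([.5745,.3435]); N=24
def pt(k):
    f=k/N; th=-2.286+.904*f; t=-.43+.954*f
    u=np.array([np.cos(th),np.sin(th)]); b=np.array([-u[1],u[0]])  # b: h1 side
    return np.r_[A+u*.095*np.sin(t)-.035*b,.17+.095*np.cos(t)]
for c in range(3):
    print([((pt(c*8+i+1)-pt(c*8))/.4).round(3).tolist() for i in range(8)])
print(pt(0),pt(N))
```

```text
time 42.8667
tool_pos [0.5747 0.3975 0.2436]
tool_rot [3.1405e+00 1.0000e-04 2.4264e+00]
contact_force [1.2569 1.2324 0.0313]
opening 0.013
grip_force 24.9943
[[-0.01, -0.007, 0.004], [-0.02, -0.014, 0.007], [-0.03, -0.023, 0.01], [-0.039, -0.032, 0.013], [-0.047, -0.041, 0.015], [-0.055, -0.051, 0.017], [-0.062, -0.062, 0.019], [-0.068, -0.073, 0.02]]
[[-0.006, -0.011, 0.001], [-0.011, -0.023, 0.001], [-0.015, -0.035, 0.001], [-0.018, -0.048, 0.001], [-0.02, -0.06, 0.001], [-0.022, -0.073, -0.0], [-0.023, -0.085, -0.002], [-0.023, -0.098, -0.004]]
[[0.001, -0.013, -0.002], [0.002, -0.025, -0.005], [0.005, -0.037, -0.007], [0.008, -0.05, -0.011], [0.012, -0.061, -0.014], [0.017, -0.073, -0.018], [0.023, -0.084, -0.022], [0.029, -0.095, -0.027]]
[0.57404674 0.39635045 0.25635175] [0.54904276 0.29024293 0.25225335]
```

Call:
apply_moves(
  delta_pos=[
    [-0.01,-0.007,0.004],
    [-0.02,-0.014,0.007],
    [-0.03,-0.023,0.01],
    [-0.039,-0.032,0.013],
    [-0.047,-0.041,0.015],
    [-0.055,-0.051,0.017],
    [-0.062,-0.062,0.019],
    [-0.068,-0.073,0.02],
  ],
  dr=[
    [0,0,0.075],
    [0,0,0.15],
    [0,0,0.225],
    [0,0,0.3],
    [0,0,0.375],
    [0,0,0.45],
    [0,0,0.525],
    [0,0,0.602],
  ],
  jaw=[0.1,0.1,0.1,0.1,0.1,0.1,0.1,0.1],
)

```text
time: 43.53
tool_pos: [0.5478, 0.3698, 0.2528]
tool_rot: [3.136, 0.001, 2.73]
contact_force: [2.0, 6.1, 5.4]
opening: 0.0132
grip_force: 25.0
```

Tracks well with low force; continue.

Call:
apply_moves(
  delta_pos=[
    [-0.006,-0.011,0.001],
    [-0.011,-0.023,0.001],
    [-0.015,-0.035,0.001],
    [-0.018,-0.048,0.001],
    [-0.02,-0.06,0.001],
    [-0.022,-0.073,0],
    [-0.023,-0.085,-0.002],
    [-0.023,-0.098,-0.004],
  ],
  dr=[
    [0,0,0.075],
    [0,0,0.15],
    [0,0,0.225],
    [0,0,0.3],
    [0,0,0.375],
    [0,0,0.45],
    [0,0,0.525],
    [0,0,0.602],
  ],
  jaw=[0.1,0.1,0.1,0.1,0.1,0.1,0.1,0.1],
)

```text
time: 44.2
tool_pos: [0.5382, 0.3306, 0.2515]
tool_rot: [3.137, 0.002, 3.031]
contact_force: [-0.4, 5.2, 5.0]
opening: 0.0132
grip_force: 25.0
```

Call:
apply_moves(
  delta_pos=[
    [0.001,-0.013,-0.002],
    [0.002,-0.025,-0.005],
    [0.005,-0.037,-0.007],
    [0.008,-0.05,-0.011],
    [0.012,-0.061,-0.014],
    [0.017,-0.073,-0.018],
    [0.023,-0.084,-0.022],
    [0.029,-0.095,-0.027],
  ],
  dr=[
    [0,0,0.075],
    [0,0,0.15],
    [0,0,0.225],
    [0,0,0.3],
    [0,0,0.375],
    [0,0,0.45],
    [0,0,0.525],
    [0,0,0.602],
  ],
  jaw=[0.1,0.1,0.1,0.1,0.1,0.1,0.1,0.1],
)

```text
time: 44.87
tool_pos: [0.5494, 0.2922, 0.2401]
tool_rot: [3.138, 0.001, -2.951]
contact_force: [-1.5, 4.6, 3.4]
opening: 0.013
grip_force: 25.0
```

Call:
apply_moves(
  delta_pos=[
    [0,0,0],
    [0,0,0],
    [0,0,0],
  ],
  dr=[
    [0,0,0],
    [0,0,0],
    [0,0,0],
  ],
  jaw=[0.1,0.1,0.1],
)

```text
time: 45.12
tool_pos: [0.5498, 0.2912, 0.2396]
tool_rot: [3.141, 0.001, -2.955]
contact_force: [0.9, 1.8, 3.7]
opening: 0.0129
grip_force: 25.0
```

Run:
```python
from h import *
st()
im=np.load("pics/t5.npz")
shot("top","t6"); shot("scene","s6")
a=np.load("pics/t6.npz")["im"][:,:,::-1]; s=np.load("pics/s6.npz")["im"][:,:,::-1]
h=np.zeros((600,800,3),np.uint8)
h[:400,:400]=cv2.resize(a[140:240,110:210],(400,400),interpolation=cv2.INTER_CUBIC)
h[:400,400:]=cv2.resize(s[80:180,270:370],(400,400),interpolation=cv2.INTER_CUBIC)
cv2.imwrite("pics/m4.png",h)
```

```text
time 45.1167
tool_pos [0.5498 0.2912 0.2396]
tool_rot [ 3.1410e+00  1.2000e-03 -2.9548e+00]
contact_force [0.9273 1.8183 3.7443]
opening 0.0129
grip_force 25.0466
```

Call:
apply_moves(
  delta_pos=[
    [0,0,0],
    [0,0,0],
    [0,0,0],
    [0,0,0],
    [0,0,0.08],
    [0,0,0.16],
    [0,0,0.24],
    [0,0,0.28],
  ],
  dr=[
    [0,0,0],
    [0,0,0],
    [0,0,0],
    [0,0,0],
    [0,0,0],
    [0,0,0],
    [0,0,0],
    [0,0,0],
  ],
  jaw=[0.4,0.4,0.4,0.4,0.4,0.4,0.4,0.4],
)

```text
time: 45.88
tool_pos: [0.5502, 0.2908, 0.3551]
tool_rot: [3.141, 0.005, -2.954]
contact_force: [1.1, 0.2, 0.6]
opening: 0.0369
grip_force: 0.0
```

Call:
apply_moves(
  delta_pos=[
    [-0.05,-0.08,0],
    [-0.1,-0.16,0],
    [-0.15,-0.24,0],
    [-0.2,-0.32,0],
    [-0.25,-0.4,0],
    [-0.3,-0.48,0],
    [-0.35,-0.56,0],
    [-0.35,-0.56,0],
  ],
  dr=[
    [0,0,0],
    [0,0,0],
    [0,0,0],
    [0,0,0],
    [0,0,0],
    [0,0,0],
    [0,0,0],
    [0,0,0],
  ],
  jaw=[0.4,0.4,0.4,0.4,0.4,0.4,0.4,0.4],
)

```text
time: 46.55
tool_pos: [0.4067, 0.0628, 0.3514]
tool_rot: [-3.139, -0.001, -2.958]
contact_force: [1.3, 1.3, 1.3]
opening: 0.0368
grip_force: 0.0
```

```bash
cat > fit.py <<'E'
from h import *
from scipy.optimize import least_squares as ls
def red(n):
    im=np.load(f"pics/{n}.npz")["im"].astype(int); r=((im[:,:,0]>1.8*im[:,:,1])&(im[:,:,0]>1.8*im[:,:,2])&(im[:,:,0]>70)).astype(np.uint8)
    k,l,s,ce=cv2.connectedComponentsWithStats(r)
    out=[]
    for i in range(1,k):
        if s[i,4]>25:
            v,u=np.nonzero(l==i); p=np.c_[u,v].astype(float); m=p.mean(0); d=np.linalg.svd(p-m,full_matrices=False)[2][0]; q=(p-m)@d
            out.append((m,d,q.min(),q.max(),s[i,4]))
    return out
def fit(tn,sn):
    ct,cs=ld(tn),ld(sn); best=None
    for a in red(tn):
        for b in red(sn):
            f=lambda P:np.r_[prj(ct,P)[0]-a[0],prj(cs,P)[0]-b[0]]
            r=ls(f,[.58,.33,.25])
            if best is None or r.cost<best[0]: best=(r.cost,r.x,a,b)
    c,m,a,b=best
    # heading: top image ends unprojected at bar height
    E=unp(ct,[a[0]+a[1]*a[2],a[0]+a[1]*a[3]],m[2])[:,:2]; d=E[1]-E[0]
    print("mid",m.round(4),"cost",round(c,2),"len",np.linalg.norm(d).round(3),"bar dir",np.arctan(d[1]/d[0]).round(4),"n",a[4],b[4])
    return m
E
python3 - <<'E'
from fit import *
st(); fit("t5","s5"); shot("top","t7"); shot("scene","s7"); m=fit("t7","s7")
E
```

```text
time 46.55
tool_pos [0.4067 0.0628 0.3514]
tool_rot [-3.1393e+00 -1.2000e-03 -2.9580e+00]
contact_force [1.2895 1.2973 1.2827]
opening 0.0368
grip_force 0.0
mid [0.6005 0.3741 0.2582] cost 0.16 len 0.121 bar dir -0.7196 n 150 139
mid [0.5819 0.2997 0.2509] cost 1.17 len 0.126 bar dir 0.2185 n 215 184
```

Call:
apply_moves(
  delta_pos=[
    [0.05,0.06,0],
    [0.1,0.12,0],
    [0.15,0.18,0],
    [0.2,0.24,0],
    [0.25,0.3,0],
    [0.285,0.311,0],
    [0.285,0.311,0],
  ],
  dr=[
    [0,0,0],
    [0,0,0],
    [0,0,0],
    [0,0,0],
    [0,0,0],
    [0,0,0],
    [0,0,0],
  ],
  jaw=[0.4,0.4,0.4,0.4,0.4,0.4,0.4],
)

```text
time: 47.23
tool_pos: [0.5256, 0.1939, 0.3488]
tool_rot: [3.141, -0.002, -2.951]
contact_force: [-0.8, -0.2, -0.0]
opening: 0.0366
grip_force: 0.0
```

Call:
apply_moves(
  delta_pos=[
    [0.05,0.06,0],
    [0.1,0.12,0],
    [0.15,0.18,0],
    [0.2,0.24,0],
    [0.25,0.3,0],
    [0.285,0.311,0],
    [0.285,0.311,0],
    [0.285,0.311,0],
  ],
  dr=[
    [0,0,0],
    [0,0,0],
    [0,0,0],
    [0,0,0],
    [0,0,0],
    [0,0,0],
    [0,0,0],
    [0,0,0],
  ],
  jaw=[0.4,0.4,0.4,0.4,0.4,0.4,0.4,0.4],
)

```text
time: 47.9
tool_pos: [0.6376, 0.3159, 0.3493]
tool_rot: [-3.141, -0.002, -2.953]
contact_force: [0.2, 0.1, -0.3]
opening: 0.037
grip_force: 0.0
```

Call:
apply_moves(
  delta_pos=[
    [0,0,0],
    [0,0,0],
    [0,0,0],
    [0,0,0],
  ],
  dr=[
    [0,0,0],
    [0,0,0],
    [0,0,0],
    [0,0,0],
  ],
  jaw=[0.4,0.4,0.4,0.4],
)

```text
time: 48.23
tool_pos: [0.6372, 0.3151, 0.3522]
tool_rot: [3.141, 0.001, -2.954]
contact_force: [-0.5, -0.5, -0.7]
opening: 0.0369
grip_force: 0.0
```

Run:
```python
from fit import *
st(); c=shot("wrist","w11")
im=np.load("pics/w11.npz")["im"]; hsv=cv2.cvtColor(im,cv2.COLOR_RGB2HSV)
def comps(lo,hi,mn):
    r=cv2.inRange(hsv,lo,hi); k,l,s,ce=cv2.connectedComponentsWithStats(r)
    for i in range(1,k):
        if s[i,4]>mn:
            v,u=np.nonzero(l==i); print(s[i].tolist(),ce[i].round(1),cv2.minAreaRect(np.c_[u,v].astype(np.float32)))
print("red");comps((0,120,50),(8,255,255),60); print("yellow"); comps((12,120,60),(35,255,255),40)
print("cream"); comps((15,20,100),(40,110,255),200)
print("pred handle ends, axis, knobs")
A=np.array([.5745,.3435]);u=np.array([.187,-.982]);b=np.array([.982,.187])
P=[np.r_[A+.0475*u+k*b,.2523] for k in(-.053,.053)]+[np.r_[A+k*b,.17] for k in(-.09,0,.09)]
print(prj(c,P).round(1).tolist())
```

```text
time 48.2333
tool_pos [0.6372 0.3151 0.3522]
tool_rot [ 3.1413e+00  1.2000e-03 -2.9543e+00]
contact_force [-0.4908 -0.4522 -0.6873]
opening 0.0369
grip_force 0.0
red
[234, 36, 22, 171, 3023] [245.2 118.7] ((245.38720703125, 121.03665924072266), (170.0469970703125, 19.040536880493164), 88.69805145263672)
[65, 225, 45, 23, 205] [ 87.4 235.5] ((87.26824951171875, 235.4252166748047), (47.4839973449707, 4.651741027832031), 25.016895294189453)
yellow
[284, 12, 31, 14, 278] [300.9  17.1] ((299.0, 18.5), (13.0, 30.0), 90.0)
[0, 55, 138, 64, 2971] [78.9 88.5] ((66.70587921142578, 86.67647552490234), (144.79376220703125, 29.589345932006836), 14.03624439239502)
[290, 197, 18, 11, 99] [300.2 203. ] ((299.076904296875, 205.11534118652344), (9.15255355834961, 17.19570541381836), 56.3099365234375)
[172, 274, 15, 57, 448] [178.  302.6] ((178.81219482421875, 302.009765625), (13.368474006652832, 56.19131851196289), 1.7899105548858643)
[322, 274, 15, 57, 453] [330.7 302.4] ((329.5471496582031, 302.0274353027344), (56.38139343261719, 13.12742805480957), 86.53176879882812)
[123, 344, 336, 16, 4036] [307.7 353.1] ((290.5, 351.5), (15.0, 335.0), 90.0)
cream
[51, 229, 58, 28, 426] [ 79.  243.5] ((79.4349365234375, 243.74314880371094), (60.49798583984375, 7.448452949523926), 24.443954467773438)
[13, 317, 52, 43, 1713] [ 39.1 337.8] ((38.5, 338.0), (42.0, 51.0), 90.0)
[200, 321, 110, 29, 2273] [249.4 338.3] ((254.5, 334.9999694824219), (108.99998474121094, 27.999996185302734), -0.0)
pred handle ends, axis, knobs
[[242.6, 48.6], [244.2, 190.9], [297.1, 14.4], [293.7, 115.4], [290.8, 200.9]]
```

Run:
```python
from fit import *
c=ld("w11"); im=np.load("pics/w11.npz")["im"]; hsv=cv2.cvtColor(im,cv2.COLOR_RGB2HSV)
r=cv2.inRange(hsv,(0,120,50),(8,255,255)); r[:,:200]=0; r[:,300:]=0
for v in range(36,207,14):
    x=np.nonzero(r[v])[0]; print(v,x.min(),x.max(),end="; ")
rows=np.arange(60,185); L=np.array([np.nonzero(r[v])[0].min() for v in rows]); Rr=np.array([np.nonzero(r[v])[0].max() for v in rows]); m=(L+Rr)/2
k=np.polyfit(rows,m,1); p=[(np.polyval(k,v),v) for v in(60,184)]
W=unp(c,p,.2523)[:,:2]; d=W[1]-W[0]; d/=np.linalg.norm(d); u=np.array([d[1],-d[0]]); print("\nheading",np.arctan2(u[1],u[0]))
y=cv2.inRange(hsv,(12,120,60),(35,255,255))
for v in(13,16,19,22,25): x=np.nonzero(y[v,250:330])[0]+250; print(v,x.min(),x.max(),im[v,278:322:4].tolist() if v==19 else "")
for v in range(192,216,4): print(v,[int(a) for a in im[v,270:330:4].sum(1)])
for z in(.17,.18): 
    K=unp(c,[(299.5,18.5)],z)[0,:2]; print("u-dist cheek->bar",((W.mean(0)-K)@u).round(4), K)
for A in((.5745,.3435),(.574,.346)):
    t=np.array([.6367,.0183])-A; print("target",np.arctan2(t[1],t[0]),"bar dist",((W.mean(0)-A)@u).round(4))
```

```text
36 245 250; 50 235 253; 64 235 253; 78 236 253; 92 236 253; 106 236 254; 120 236 254; 134 237 253; 148 238 254; 162 238 254; 176 238 254; 190 239 255; 204 239 254; 
heading -1.373488329822212
13 286 313 
16 285 314 
19 290 313 [[94, 89, 89], [50, 48, 50], [6, 9, 16], [70, 53, 21], [183, 140, 50], [183, 141, 51], [180, 140, 50], [181, 138, 51], [173, 133, 47], [107, 91, 69], [179, 171, 169]]
22 299 310 
25 306 308 
192 [31, 48, 43, 53, 46, 44, 346, 320, 294, 37, 351, 506, 483, 501, 498]
196 [65, 48, 51, 51, 48, 39, 32, 119, 64, 511, 503, 495, 490, 509, 508]
200 [87, 89, 86, 95, 90, 60, 57, 78, 175, 368, 530, 494, 497, 500, 487]
204 [67, 88, 94, 99, 100, 55, 366, 507, 497, 457, 502, 504, 494, 512, 479]
208 [495, 512, 482, 77, 84, 107, 134, 84, 67, 265, 493, 490, 485, 497, 501]
212 [497, 499, 494, 59, 77, 112, 127, 86, 69, 267, 460, 482, 475, 487, 487]
u-dist cheek->bar 0.0492 [0.4890114  0.32958158]
u-dist cheek->bar 0.048 [0.49095804 0.32870651]
target -1.3818118942575324 bar dist 0.0461
target -1.3817476222396117 bar dist 0.0487
```

Call:
apply_moves(
  delta_pos=[
    [-0.08,0.02,0],
    [-0.16,0.05,0],
    [-0.24,0.08,0],
    [-0.32,0.1,0],
    [-0.4,0.12,0],
    [-0.5,0.15,0],
    [-0.6,0.15,0],
    [-0.7,0.15,0],
  ],
  dr=[
    [0,0,0],
    [0,0,0],
    [0,0,0],
    [0,0,0],
    [0,0,0],
    [0,0,0],
    [0,0,0],
    [0,0,0],
  ],
  jaw=[0.4,0.4,0.4,0.4,0.4,0.4,0.4,0.4],
)

```text
time: 48.95
tool_pos: [0.3554, 0.3754, 0.351]
tool_rot: [3.141, 0.0, -2.954]
contact_force: [-0.5, 0.0, 0.4]
opening: 0.0368
grip_force: 0.0
```

Run:
```python
from fit import *
st(); shot("top","t8"); shot("scene","s8"); fit("t8","s8")
a=np.load("pics/t8.npz")["im"]; b=np.load("pics/t5.npz")["im"]
def reg(im):
    h=cv2.cvtColor(im,cv2.COLOR_RGB2HSV)
    y=cv2.inRange(h,(20,110,90),(32,255,255)); w=cv2.inRange(h,(0,0,140),(180,50,255))
    for n,m in(("brass",y),("alu",w)):
        m=m.copy(); m[:,:205]=0; m[:,300:]=0; m[:150]=0; m[210:]=0
        v,u=np.nonzero(m); print(n,len(v),u.mean().round(2),v.mean().round(2),cv2.minAreaRect(np.c_[u,v].astype(np.float32)))
reg(b);reg(a)
c=ld("t8"); print(prj(c,[[.413,.167,.02]]))
d=np.abs(a.astype(int)-b).sum(2); print("diff plate",d[150:205,212:290].mean(), "noise",d[30:80,50:150].mean())
```

```text
time 48.95
tool_pos [0.3554 0.3754 0.351 ]
tool_rot [ 3.1411e+00  3.0000e-04 -2.9536e+00]
contact_force [-0.5361  0.0175  0.4138]
opening 0.0368
grip_force 0.0
mid [0.5817 0.2996 0.2509] cost 1.32 len 0.126 bar dir 0.2209 n 216 183
brass 527 248.01 193.61 ((248.47451782226562, 193.08584594726562), (65.41645812988281, 10.642120361328125), 2.4895529747009277)
alu 801 249.38 173.81 ((249.0, 173.5), (27.0, 30.0), 90.0)
brass 535 248.19 193.61 ((248.1971435546875, 193.06431579589844), (66.06810760498047, 10.678346633911133), 2.544804334640503)
alu 805 249.36 173.78 ((249.0, 173.5), (27.0, 30.0), 90.0)
[[207.54171099 246.33528057]]
diff plate 4.31002331002331 noise 3.8582
```

Nothing on the plate has moved and the lamp is set, so I'm handing in.

```bash
python3 -c "
from cell import job
print(job.hand_in())"
```

```text
the job is handed in; nothing more can be done
None
```

The job is handed in: the brush is in the tray, the three offcuts present are flush to the fence with the straightedge along their free ends, and the light faces the plate middle (about 0.5° off) at 29–31° down by my camera measurements; the hand-in returned no verdict.

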